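# Turn the whetstone tin lid-down on the drip rack and lock the keeper

### The job

The roof drips, so the red whetstone tin must be stored lid-down: take it from the bare wooden rack, keeping its loose brass lid pinched shut so that the lid never opens and the stone stays in, turn it over, and lean it lid-down on the green rack, centred on the two rails with its lower edge against the lip. Once it is there and let go, lift the red keeper out of its notch, move it across and drop it fully into the other notch so that its steel flag stands in front of the tin. Do not push the mug, jar, weeder, clamp or pot about.

Things in the scene. Friction and masses are not known exactly. Their poses are not given: they have to be found in the camera images.
- tin_mid (a point): Centre of the closed red tin with brass lid: 102 (x) x 152 (y) x 44 mm (z) over the lid, about 0.4 kg with the stone. z points out through the lid; lid face and bottom face are 22 mm from this point. At the start it lies lid up on a 45 degree slope: x points down the slope and away from the robot, z up and away from the robot, y level.
- tin: The same tin, origin at the centre of its bottom face, same axes (22 mm from tin_mid along -z). The body without lid is 92 x 142 x 40 mm, walls 3 mm.
- lid: The loose brass lid: top plate 102 x 152 x 4 mm, 12 mm skirt over the tin with 2 mm play; only gravity or a pinch holds it on. Origin at the middle of the plate's underside, z out of the lid.
- lid_mid (a point): Middle of the lid's top plate, axes as lid; on the shut tin 20 mm from tin_mid along the tin's z.
- stone_mid (a point): Centre of the grey whetstone, 30 x 80 x 18 mm, about 0.1 kg, loose inside the tin (unseen while the lid is on).
- start_rack: Bare wooden rack, fixed, origin on the table under its middle, x away from the robot, z up. It carries the tin on two 45 degree rails (22 mm wide, centred at y = +-60 mm) with a lip at their far, low end. Between the rails it is open for 35 mm or more under the tin: one finger fits under the bottom, one over the lid, coming 20 to 30 mm in over the upper edge along the tin's x.
- drip_rack: Green rack, fixed, like the wooden one: two 45 degree rails 22 mm wide at y = +-60 mm, 92 mm long, open for 35 mm or more between and below them, a lip 20 mm proud at the far, low end. Beyond the lip, on the +y side, is a notched wooden bar along y with the red keeper. Origin on the table under its middle, x away from the robot, z up.
- seat (a point): Where tin_mid belongs on the green rack. x points down its slope and away from the robot, y level along the lip, z square out of the rails (up and away). Rail surface 22 mm away along -z, inner face of the lip 51 mm along +x. Here the tin's x is along this x and its z opposite to this z (lid against the rails).
- keeper_grip (a point): Grip point of the red upright keeper on the green rack, 110 mm above the table at the start, 15 mm below the keeper's top. The keeper is 20 mm wide along the slide (y) and 24 mm across (x), free on both sides from its top to 27 mm below this point. Axes as the rack; 0.2 kg. Its 52 mm steel flag, lower down on the tin's side, points to -y.
- keeper (a joint): Keeper's place along the rack's -y, m: about 0 in the open notch (start), 0.065 in the lock notch; stops at -0.003 and 0.068. Notches are 22 mm wide for a 16 mm tongue and 16 mm deep, so it moves between them only when lifted more than 16 mm. Slides with under 2 N.
- keeper_lift (a joint): Lift of the keeper, m: 0 with its tongue fully down in a notch, 0.016 when riding on the bar between, at most 0.040. It drops by its own weight when let go.
- mug: Aluminium mug, 84 mm across, 85 mm tall, bystander; origin under its centre.
- jar: Brown glass jar with black twist cap, 72 mm across, 110 mm tall, bystander; origin under its centre.
- weeder: Steel hand weeder with wooden handle, 230 mm long along its x, up to 28 mm high, lying between the racks, bystander.
- clamp: Yellow spring clamp, 130 mm long along its x, 26 mm high, bystander.
- pot: Terracotta cooking pot with two black handles, 110 mm across, 100 mm tall, bystander; origin under its centre.
There are look-alikes about, which are no part of the job. Of the things like the tin, leave any that is pink; of the rest the smaller one is meant. Of the things shaped like the lid, the brass one is meant.

How it is judged:
On the way, in this order (a step that is already met when the one before it is completed fails the run):
1. the tin is turned lid-down with its lid shut (angle between tin_mid's own z axis and vertical above 2.1 rad and z of lid_mid in the frame of tin_mid between 0.015 and 0.025 m and angle between the z axis of lid_mid and the z axis of tin_mid, either way round below 0.08 rad and distance between lid_mid and tin_mid below 0.026 m), for 0.1 s.
2. the tin leans lid-down on the green rack, let go (angle between tin_mid's own z axis and vertical between 2.2 and 2.5 rad and x of tin_mid in the frame of seat between -0.012 and 0.012 m and y of tin_mid in the frame of seat between -0.018 and 0.018 m and z of tin_mid in the frame of seat between -0.01 and 0.01 m and angle between the x axis of tin_mid and the x axis of seat, either way round below 0.12 rad and z of lid_mid in the frame of tin_mid between 0.015 and 0.025 m and angle between the z axis of lid_mid and the z axis of tin_mid, either way round below 0.08 rad and distance between lid_mid and tin_mid below 0.026 m and contact force between the fingers and tin below 0.1 N and contact force between the fingers and lid below 0.1 N), for 0.2 s.
3. the keeper is lifted clear of its notch (value of joint keeper_lift above 0.014 m), for 0.05 s.
4. the keeper is down in the lock notch (value of joint keeper above 0.059 m and value of joint keeper_lift below 0.004 m), for 0.2 s.
At the end, for the whole second after the job is handed in: Tin still and let go, lid-down on the green rack: centre within 12 mm (along slope), 18 mm (along lip), 10 mm (off rails) of the seat, tilted 126-143 deg, square to 0.12 rad; lid shut within 5 mm and parallel to 0.08 rad; stone inside; keeper slid past 59 mm with lift under 4 mm (all of step 2 and all of step 4 and distance between stone_mid and tin_mid below 0.06 m and linear speed of tin below 0.02 m/s); the robot touches nothing.
It fails at once if the lid comes open by more than about 8 mm (z of lid_mid in the frame of tin_mid above 0.028 m or distance between lid_mid and tin_mid above 0.03 m).
It fails at once if the stone leaves the tin (distance between stone_mid and tin_mid above 0.065 m).
It fails at once if the mug, jar, weeder, clamp or pot is moved more than 30 mm (distance of any of mug, jar, weeder, clamp, pot from where it was at the start of the episode above 0.03 m).
It also fails if it takes over 56 s, if anything falls off the work surface, if the arm or the gripper's body presses on something with over 40 N, if the wrist force passes 120 N, or if a joint passes its speed limit or range.

### The arm

A 6-joint arm with a two-finger parallel gripper is mounted at the origin on the work surface. World frame = base frame: x ahead of the robot, y to its left, z up, the work surface at z = 0. Lengths are in m, angles in rad, forces in N, time in s.
With the tool pointing down it reaches from about 0.425 to 0.95 m from the base axis. Payload 3.5 kg.
Tool frame: the origin (TCP) lies between the finger pads; the fingertips stand 14 mm ahead of it and the grasp point (between the pads) lies 5 mm behind it; z points along the fingers, y is the line along which they close (so a half turn about z gives the same grasp; the last joint's range is limited). The gripper opens to 85 mm and grips with 20 to 120 N. Pads are 22 mm wide; open, the fingers measure 114 mm over their backs; the gripper's body (76 mm by 85 mm) begins 54 mm behind the grasp point. The pads swing forward as they close: fully open they stand 13 mm farther back than shut.
Start: joints at [1.126, 0.286, 1.577, -0, 1.279, -0.15], TCP at [0.196, 0.646, 0.245] pointing down, gripper open.
Joint ranges: [-2.77, 2.77], [-0.9, 2.22], [0.21, 2.48], [-1.53, 4.67], [0.24, 2.81], [-2.84, 2.84]. Speed limits (rad/s): [2.79, 2.79, 3.14, 3.14, 3.14, 3.14].

### API

Orientations are given as a unit quaternion [x, y, z, w].
In Python, from plant import * gives the robot as it stands.
- The arm moves only by the tool step_arm, never from a script. Its argument "commands" is a list of rows, each an object of numbers: "gripper": the gripper's target within -1 to 1 (shut at 1, half-way at 0, fully open at -1); "x", "y", "z": the shift along the tool's x, y, z in mm; "spin": the turn about the tool's z in degrees. A call has exactly 10 rows; each row shifts and turns the commanded pose from where the row before left it, along the tool's axes as they then stand; what a row does not reach is not made up. A row lasts 1/10 s, in which the tool goes at most 50 mm and 8.59 degrees, less where a joint would pass 70% of its speed; a pose out of reach is approached as far as the arm can. A call with a gripper value outside its range is refused whole. The fingers move at their own pace and stop on an object; "force" is the grip in N (left out, the last holds). Time passes only in rows, so rows that do not move let the fingers close, or fill a call up. It gives the time, the measured TCP pose, the force, the opening and the grip force at its end, in the units of the state.
- get_state(): the state, without advancing time (a new reading comes with each control period).
- read_camera(name): name is "scene" or "top" or "wrist"; returns a dict with "color" (384x512x3 uint8, red, green, blue), "z_map" (384x512 float32, m along the optical axis (not along the pixel's ray), 0 where there is no reading), "fx", "fy", "cx", "cy" (pixels), "distortion" ([k1, k2, p1, p2, k3] as OpenCV has them; the pictures are not rectified), "eye" and "attitude" of the camera in the world; the wrist camera has in their place "mount" (4x4, takes a point from camera to tool coordinates, whose origin is the TCP and whose axes are the flange's). Camera axes: x right, y up, looking along -z (the intrinsics and any distortion apply to the point x, -y, -z); pixel columns grow to the right and rows downward; lengths in m; the calibration is good to about 2 mm. A picture is of the moment at which its call begins: read the wrist's pose just before it.
- sign_off(): hands the job in; it is judged then, once.
The state is a dict: "time": time; "qpos": joint angles; "dq": joint speeds; "joint_efforts": joint torques, N m; "eef_pos": TCP position; "tcp_rot": TCP orientation; "contact_force": force on the tool from outside, world axes, zero at the start; "wrist_torque": the same for the moment, N m; "opening": opening from 0.0 (shut) to 1.0 (fully open); "finger_force": force on a finger pad.
Only numpy, scipy, OpenCV 4.12 (cv2) and the standard library are available. Lean on these libraries where they do the work, as an engineer would, in place of code of your own. Each camera call takes 0.05 s, during which the arm holds its last target. There are 200 camera calls.

## Working session

There is one attempt and no reset: what is moved stays moved. The work goes in short steps, Python scripts to look and compute and a tool call to move; the robot and the scene stay as the last step left them, time stands still between calls to the robot, and variables do not carry over. Pictures are saved under pics/ and viewed, at most 10 in all, crops included, and the job is handed in when it is done.

Besides the shell and the picture viewer there is one more tool, called in YAML: its name, and indented under it one key for each argument. step_arm: Moves the arm, as the interface text tells. Its arguments: {"type":"object","properties":{"commands":{"type":"array"},"force":{"type":"number"}},"required":["commands"]}

```bash
ls; mkdir -p pics
cat > h.py <<'E'
from plant import *
import numpy as np, cv2
from scipy.spatial.transform import Rotation as R
def cloud(c):
    z=c["z_map"]; h,w=z.shape
    K=np.array([[c["fx"],0,c["cx"]],[0,c["fy"],c["cy"]],[0,0,1]],float)
    u,v=np.meshgrid(np.arange(w),np.arange(h))
    n=cv2.undistortPoints(np.stack([u,v],-1).reshape(-1,1,2).astype(float),K,np.array(c["distortion"],float)).reshape(h,w,2)
    p=np.stack([n[...,0]*z,-n[...,1]*z,-z],-1)
    if "mount" in c:
        s=c["s"];M=np.array(c["mount"]);p=p@M[:3,:3].T+M[:3,3]
        return p@R.from_quat(s["tcp_rot"]).as_matrix().T+np.array(s["eef_pos"])
    a=np.array(c["attitude"],float)
    A=R.from_quat(a).as_matrix() if a.size==4 else a.reshape(3,3)
    return p@A.T+np.array(c["eye"])
def snap(name):
    s=get_state();c=read_camera(name);c["s"]=s;return c
def save(c,f,box=None,k=1):
    im=c["color"][...,::-1]
    if box: im=im[box[1]:box[3],box[0]:box[2]]
    cv2.imwrite("pics/"+f,cv2.resize(im,None,fx=k,fy=k))
E
python3 - <<'E'
from h import *
import pickle
for n in("scene","top"):
    c=snap(n);pickle.dump(c,open(n+".pkl","wb"));save(c,n+".png",k=1.5)
    print(n,c["eye"],c["attitude"],c["fx"],c["distortion"])
s=get_state();print(s)
E
```

```text
pics
scene [ 1.37925072 -0.10906282  0.99217966] [0.28134636 0.24854631 0.60078344 0.70578199] 376.42803563868495 [-0.03666486  0.          0.          0.          0.        ]
top [ 0.44386136 -0.01116926  1.29808317] [ 0.0233256  -0.01541056 -0.6968157   0.71670518] 399.26036315828946 [-0.03799675  0.          0.          0.          0.        ]
{'time': 0.1, 'qpos': array([ 1.12598481e+00,  2.87082232e-01,  1.57803475e+00,  1.62609478e-05,
        1.27858889e+00, -1.49982263e-01]), 'dq': array([ 0.00129815, -0.00061106, -0.00285738, -0.00027372,  0.00271096,
        0.00090604]), 'joint_efforts': array([ 3.47005027e-05, -4.07297480e+01, -2.93698561e+01, -1.68665856e-04,
        3.40458173e-03, -2.70326217e-05]), 'eef_pos': array([0.1958511 , 0.64537472, 0.24407978]), 'tcp_rot': array([ 1.46883539e-01,  9.89153229e-01, -1.00794607e-03, -3.17062407e-04]), 'contact_force': array([-0.71949329,  1.53150145,  0.3107777 ]), 'wrist_torque': array([ 0.0223474 , -0.02355989, -0.03401229]), 'finger_force': 0.0, 'opening': 1.0002775632423428}
```

View pics/scene.png

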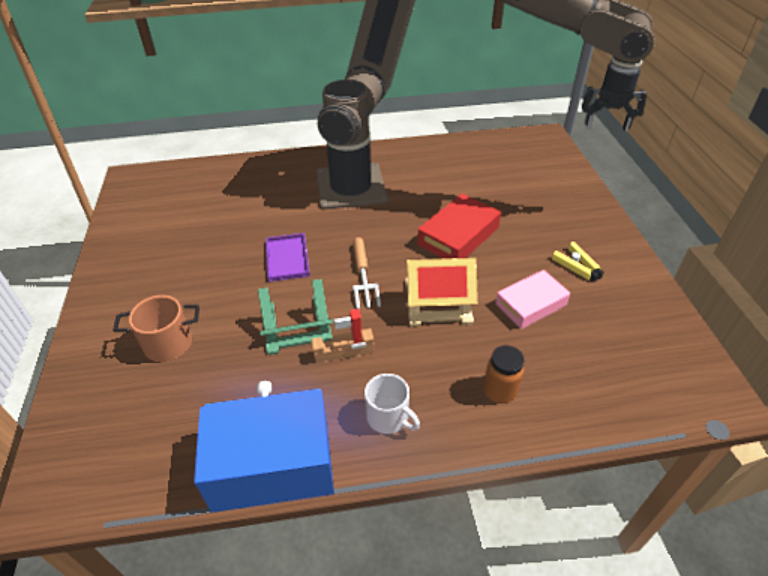

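View pics/top.png

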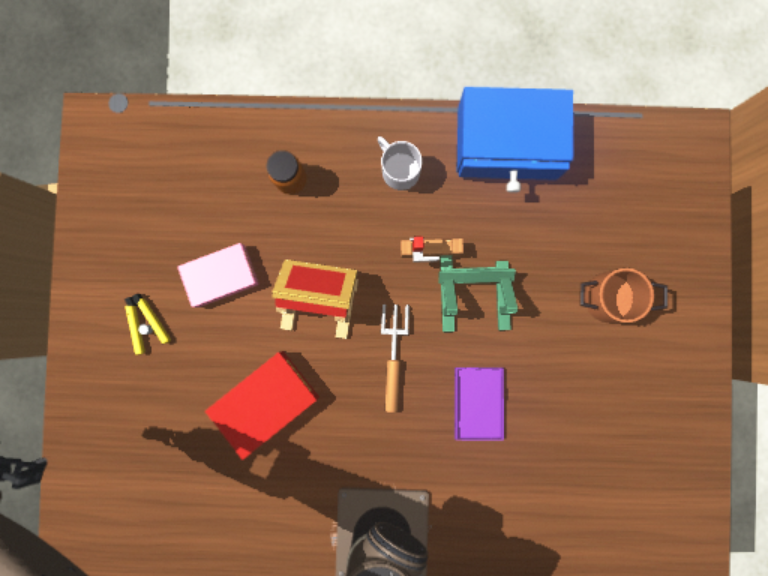

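step_arm:
  commands:
    - {"gripper": -1, "x": 0, "y": 0, "z": -30, "spin": 0}
    - {"gripper": -1, "z": -30}
    - {"gripper": -1}
    - {"gripper": -1}
    - {"gripper": -1}
    - {"gripper": -1, "spin": 5}
    - {"gripper": -1}
    - {"gripper": -1}
    - {"gripper": -1}
    - {"gripper": -1}
  force: 60

```text
invalid input
```

step_arm:
  commands:
    - {"gripper": -1, "x": 0, "y": 0, "z": -30, "spin": 0}
    - {"gripper": -1, "x": 0, "y": 0, "z": -30, "spin": 0}
    - {"gripper": -1, "x": 0, "y": 0, "z": 0, "spin": 0}
    - {"gripper": -1, "x": 0, "y": 0, "z": 0, "spin": 0}
    - {"gripper": -1, "x": 0, "y": 0, "z": 0, "spin": 0}
    - {"gripper": -1, "x": 0, "y": 0, "z": 0, "spin": 5}
    - {"gripper": -1, "x": 0, "y": 0, "z": 0, "spin": 0}
    - {"gripper": -1, "x": 0, "y": 0, "z": 0, "spin": 0}
    - {"gripper": -1, "x": 0, "y": 0, "z": 0, "spin": 0}
    - {"gripper": -1, "x": 0, "y": 0, "z": 0, "spin": 0}
  force: 60

```text
time: 1.1
eef_pos: [0.1961, 0.6458, 0.305]
tcp_rot: [0.19, 0.982, -0.0, -0.0]
contact_force: [0.8, -0.1, -0.6]
opening: 0.999
finger_force: 0.0
```

```bash
cat > plan.py <<'E'
from h import *
import pickle
T=pickle.load(open("top.pkl","rb"));S=pickle.load(open("scene.pkl","rb"))
E
python3 - <<'E'
from plan import *
rng=np.random.default_rng(0)
for nm in("top","scene"):
    q=np.load("g_"+nm+".npy");best=None
    for _ in range(2000):
        a=q[rng.choice(len(q),3,0)];n=np.cross(a[1]-a[0],a[2]-a[0]);l=np.linalg.norm(n)
        if l<1e-6: continue
        n/=l;n*=np.sign(n[2]+1e-9);k=abs((q-a[0])@n)<.002
        if abs(n[2]-.707)<.08 and n[0]>.5 and (best is None or k.sum()>best.sum()): best=k
    i=q[best];ce=i.mean(0);n=np.linalg.svd(i-ce)[2][2];n*=np.sign(n[2])
    yv=np.cross([0,0,1],n);yv/=np.linalg.norm(yv);xv=np.cross(yv,n)
    xs=(i-ce)@xv;ys=(i-ce)@yv
    print(nm,len(i),"c",ce,"n",n,"y",yv,"x",xv,"ext x",np.percentile(xs,[1,99]),"y",np.percentile(ys,[1,5,40,60,95,99]))
    A=(q-ce)
    h=A@n; lip=q[(h>.008)]
    if len(lip): 
        B=lip-ce;print(" lip n",len(lip),"x",np.percentile(B@xv,[2,50,98]),"y",np.percentile(B@yv,[2,50,98]),"h",np.percentile(B@n,[2,50,98]))
        p=np.polyfit(B@yv,B@xv,1);print(" lip slope",p)
for nm,c in(("top",T),("scene",S)):
    P=cloud(c);im=c["color"].astype(int)
    m=(im[...,0]>130)&(im[...,1]<60)&(im[...,2]<70)&(abs(P[...,0]-.6)<.1)&(abs(P[...,1]+.07)<.07)&(P[...,2]>.02)
    q=P[m];print(nm,"keeper",len(q),q.min(0),q.max(0),np.median(q,0)); t=q[q[:,2]>.115]; print(len(t),t.mean(0) if len(t) else 0)
E
```

```text
top 307 c [ 0.52529699 -0.18299112  0.06107743] n [0.72325664 0.03881114 0.68948787] y [-0.05358456  0.99856332  0.        ] x [ 0.6884973   0.0369459  -0.72429723] ext x [-0.06367883  0.06906393] y [-0.07350974 -0.07050907 -0.04910497  0.04874145  0.06620543  0.06845552]
 lip n 266 x [0.02529707 0.02999038 0.08378492] y [-0.07586817  0.00660679  0.07191484] h [0.00837685 0.01682034 0.02296339]
 lip slope [0.08868103 0.03646437]
scene 275 c [ 0.52589667 -0.18489597  0.05995897] n [0.71356823 0.03967745 0.69946128] y [-0.05551852  0.99845766  0.        ] x [ 0.69838247  0.03883305 -0.7146705 ] ext x [-0.06006212  0.0695332 ] y [-0.06857991 -0.06656717 -0.04996049  0.05332738  0.07034306  0.07189935]
 lip n 136 x [0.02937744 0.03352161 0.07786623] y [-0.07182933 -0.00644816  0.07598881] h [0.00889484 0.02009011 0.02643459]
 lip slope [-0.03062366  0.03610999]
top keeper 12 [ 0.59693815 -0.06688816  0.08375687] [ 0.61304801 -0.04696641  0.12653802] [ 0.60158785 -0.05082926  0.12292759]
7 [ 0.59969469 -0.0593645   0.12455438]
scene keeper 71 [ 0.61477606 -0.06372033  0.03943706] [ 0.62580734 -0.04644577  0.12510336] [ 0.62182692 -0.05427436  0.08444132]
3 [ 0.61810967 -0.05849848  0.1203386 ]
```

step_arm:
  commands:
    - {"gripper": -1, "x": 0, "y": 0, "z": -50, "spin": 0}
    - {"gripper": -1, "x": 0, "y": 0, "z": -50, "spin": 0}
    - {"gripper": -1, "x": 0, "y": 0, "z": -50, "spin": 0}
    - {"gripper": -1, "x": 0, "y": 0, "z": -50, "spin": 0}
    - {"gripper": -1, "x": 0, "y": 0, "z": -50, "spin": 0}
    - {"gripper": -1, "x": 0, "y": 0, "z": -50, "spin": 0}
    - {"gripper": -1, "x": 0, "y": 0, "z": -50, "spin": 0}
    - {"gripper": -1, "x": 0, "y": 0, "z": -50, "spin": 0}
    - {"gripper": -1, "x": 0, "y": 0, "z": -50, "spin": 0}
    - {"gripper": -1, "x": 0, "y": 0, "z": -50, "spin": 0}
  force: 60

```text
time: 2.1
eef_pos: [0.1928, 0.6335, 0.7733]
tcp_rot: [0.19, 0.982, 0.003, 0.0]
contact_force: [5.0, 15.5, 16.5]
opening: 1.002
finger_force: 0.0
```

```bash
python3 -c "
from h import *
s=get_state();print(s['qpos'],s['dq'],s['eef_pos'],s['contact_force'],R.from_quat(s['tcp_rot']).as_matrix()[:,2])"
```

```text
[ 1.12184135e+00  5.65903706e-01  2.09604190e-01  2.06060442e-03
  2.36012667e+00 -6.57807615e-02] [-0.00559528 -0.03813833 -0.05769166 -0.11260352  1.37777484 -0.02553054] [0.19283159 0.63352144 0.77332358] [ 5.02601646 15.47365844 16.53714457] [ 0.00127798  0.00599657 -0.9999812 ]
```

step_arm:
  commands:
    - {"gripper": -1, "x": 0, "y": 0, "z": -50, "spin": 0}
    - {"gripper": -1, "x": 0, "y": 0, "z": -50, "spin": 0}
    - {"gripper": -1, "x": 0, "y": 0, "z": -50, "spin": 0}
    - {"gripper": -1, "x": 0, "y": 0, "z": -50, "spin": 0}
    - {"gripper": -1, "x": 0, "y": 0, "z": -50, "spin": 0}
    - {"gripper": -1, "x": 0, "y": 0, "z": -50, "spin": 0}
    - {"gripper": -1, "x": 0, "y": 0, "z": -50, "spin": 0}
    - {"gripper": -1, "x": 0, "y": 0, "z": -50, "spin": 0}
    - {"gripper": -1, "x": 0, "y": 0, "z": 0, "spin": 0}
    - {"gripper": -1, "x": 0, "y": 0, "z": 0, "spin": 0}
  force: 60

```text
time: 3.1
eef_pos: [0.1383, 0.4552, 0.9169]
tcp_rot: [0.189, 0.98, 0.063, 0.007]
contact_force: [0.2, 0.3, 0.4]
opening: 1.002
finger_force: 0.0
```

```bash
cat >> h.py <<'E'
def rep(*targets):
    s=get_state();M=R.from_quat(s['tcp_rot']).as_matrix();p=np.array(s['eef_pos'])
    np.set_printoptions(precision=3,suppress=True)
    d=M[:,2];print('q',s['qpos'],'p',p,'F',s['contact_force'],'t',s['time'],'open',s['opening'],'ff',s['finger_force'])
    print('tool x',M[:,0],'y',M[:,1],'z',d,'az',np.degrees(np.arctan2(d[1],d[0])),'el',np.degrees(np.arcsin(d[2])))
    for t in targets: print('target',t,'tool mm',1000*M.T@(np.array(t)-p))
    return M,p
E
python3 -c "
from h import *
rep([.75,-.16,.55],[.85,-.18,.6])"
```

```text
q [ 1.048  0.306  0.211  0.047  2.5   -0.101] p [0.138 0.455 0.917] F [0.197 0.346 0.386] t 3.1 open 1.00189420844092 ff 0.0
tool x [-0.928  0.372  0.011] y [0.37  0.92  0.127] z [ 0.038  0.122 -0.992] az 72.884684048897 el -82.67884644787439
target [0.75, -0.16, 0.55] tool mm [-800.568 -386.023  311.95 ]
target [0.85, -0.18, 0.6] tool mm [-900.291 -361.031  263.672]
```

```bash
cat > kin.py <<'E'
from h import *
from scipy.optimize import least_squares
def Rw(q): return (R.from_euler('z',q[0])*R.from_euler('y',q[1]+q[2])*R.from_euler('z',q[3])*R.from_euler('y',q[4])*R.from_euler('z',q[5])*R.from_euler('z',np.pi/2)).as_matrix()
def fk(q,L):
    a,b,l,h,off=L
    e=lambda t:np.array([np.sin(t),0,np.cos(t)])
    p=np.array([off,0,h])+a*e(q[1])+b*e(q[1]+q[2])
    M=Rw(q);return R.from_euler('z',q[0]).apply(p)+l*M[:,2],M
D=[([1.12598481,.287082232,1.57803475,0,1.27858889,-.149982],[0.1958511,0.64537472,0.24407978]),
([1.12184135,.565903706,.20960419,.00206,2.36012667,-.06578],[0.19283159,0.63352144,0.77332358]),
([1.048,.306,.211,.047,2.5,-.101],[.138,.455,.917])]
L=least_squares(lambda L:np.concatenate([fk(q,L)[0]-p for q,p in D]+[[.1*L[4]]]),[.4,.4,.25,.3,0]).x
lo=np.array([-2.77,-.9,.21,-1.53,.24,-2.84]);hi=np.array([2.77,2.22,2.48,4.67,2.81,2.84])
def ik(p,M,q0):
    f=lambda q:np.concatenate([(fk(q,L)[0]-p)*5,(R.from_matrix(Rw(q).T@M)).as_rotvec()])
    r=least_squares(f,np.clip(q0,lo+.01,hi-.01),bounds=(lo,hi));return r.x,np.abs(r.fun).max()
E
python3 - <<'E'
from kin import *
rep()
print("L",L,[ (fk(q,L)[0]-p)*1e3 for q,p in D])
s=get_state();print(R.from_matrix(Rw(s['qpos']).T@R.from_quat(s['tcp_rot']).as_matrix()).as_rotvec())
def fr(az):
    a=np.radians(az);c=np.cos(a);s_=np.sin(a);k=.70711
    return np.array([k*c,k*s_,-k]),np.array([-s_,c,0]),np.array([k*c,k*s_,k])
x1,y1,n1=fr(-7.1);x2,y2,n2=fr(3.2)
d=np.cross(n1,n2);d/=np.linalg.norm(d);d*=-np.sign(d[2]);print("d",d,np.degrees(np.arctan2(d[1],d[0])),np.degrees(np.arcsin(d[2])))
tin=np.array([.5295,.148,.1025])-.022*n1
seat=np.array([.5256,-.184,.0605])+.022*n2
g1=tin-d*.035; g2=seat-d*.035
for sg in(1,-1):
    M1=np.c_[np.cross(sg*n1,d),sg*n1,d]; M2=np.c_[np.cross(-(-sg)*n2*-1,d),-sg*n2,d]
    for nm,p,M in(("start",g1,M1),("end",g2,M2)):
        for q6 in(-2.5,0,2.5):
            q,e=ik(p,M,[np.arctan2(p[1],p[0]),.6,1.6,0,.6,q6]);print(sg,nm,q,round(e,4))
E
```

```text
q [ 1.048  0.306  0.211  0.047  2.5   -0.101] p [0.138 0.455 0.917] F [0.197 0.346 0.386] t 3.1 open 1.00189420844092 ff 0.0
tool x [-0.928  0.372  0.011] y [0.37  0.92  0.127] z [ 0.038  0.122 -0.992] az 72.884684048897 el -82.67884644787439
L [ 0.569  0.592  0.755  0.619 -0.074] [array([ 84.719, -56.772,  -5.654]), array([ 88.262, -47.535,  -5.488]), array([ 84.872, -25.766,  11.142])]
[-0.  0.  0.]
d [ 0.708 -0.024 -0.706] -1.9500000000000237 -44.88411791221509
1 start [ 1.72   0.251  2.48  -0.895  1.035  2.609] 0.161
1 start [ 1.72   0.251  2.48  -0.895  1.035  2.609] 0.161
1 start [ 1.72   0.251  2.48  -0.895  1.035  2.609] 0.161
1 end [-0.08  -0.205  2.48  -0.378  0.498 -2.84 ] 0.4002
1 end [-1.619  0.255  2.48   1.005  0.968  0.589] 0.1721
1 end [-1.619  0.255  2.48   1.005  0.968  0.589] 0.1721
-1 start [ 1.72   0.251  2.48  -0.895  1.035 -0.533] 0.161
-1 start [ 1.72   0.251  2.48  -0.895  1.035 -0.533] 0.161
-1 start [-0.015 -0.271  2.48   0.358  0.604  2.84 ] 0.4352
-1 end [-1.619  0.255  2.48   1.005  0.968 -2.553] 0.1721
-1 end [-1.619  0.255  2.48   1.005  0.968 -2.553] 0.1721
-1 end [-1.619  0.255  2.48   1.005  0.968 -2.553] 0.1721
```

```bash
sed -i 's/a,b,l,h,off=L/a,b,l,h,off,oy,w=L/; s/np.array(\[off,0,h\])/np.array([off,oy,h])/; s/;return R.from_euler(.z.,q\[0\]).apply(p)+l\*M\[:,2\],M/;return R.from_euler("z",q[0]).apply(p+w*R.from_euler("y",q[1]+q[2]).apply(R.from_euler("z",q[3]).apply([0,1,0])))+l*M[:,2],M/; s/\[\[.1\*L\[4\]\]\]),\[.4,.4,.25,.3,0\]/[.01*L[4:5],.01*(L[6:7])]),[.4,.4,.25,.3,0,.1,0]/' kin.py
cat > poses.py <<'E'
from kin import *
def fr(az):
    a=np.radians(az);c=np.cos(a);s_=np.sin(a);k=.70711
    return np.array([k*c,k*s_,-k]),np.array([-s_,c,0]),np.array([k*c,k*s_,k])
x1,y1,n1=fr(-7.1);x2,y2,n2=fr(3.2)
d=np.cross(n1,n2);d/=np.linalg.norm(d);d*=-np.sign(d[2])
tin=np.array([.5295,.148,.1025])-.022*n1
seat=np.array([.5256,-.184,.0605])+.022*n2
g1=tin-d*.035; g2=seat-d*.035
E
python3 - <<'E'
from poses import *
print("L",L,[ (fk(q,L)[0]-p)*1e3 for q,p in D])
for sg in(1,-1):
    mk=lambda y:np.c_[np.cross(y,d),y,d]
    for nm,p,M in(("start",g1,mk(sg*n1)),("end",g2,mk(-sg*n2*-1*-1))):
        for q6 in(-2.5,0,2.5):
          for q4 in (0,1.5,3):
            q,e=ik(p,M,[np.arctan2(p[1],p[0])-.2,.3,1.6,q4,.8,q6]);
            if e<.01: print(sg,nm,q,round(e,4))
E
```

```text
L [ 0.52839575  0.58659548  0.35317032  0.26106857 -0.04248506  0.4007701
 -0.30110806] [array([1.51292931, 0.2883804 , 0.42461008]), array([ 0.78955945, -0.81815904, -0.96412122]), array([-2.25572534,  0.70822004,  0.53950857])]
1 end [-1.26312397 -0.37531501  2.27481528  0.84595374  1.10120817  1.50176536] 0.0
1 end [-1.26312397 -0.37531501  2.27481528  0.84595374  1.10120817  1.50176536] 0.0
1 end [-1.26312397 -0.37531501  2.27481528  0.84595374  1.10120817  1.50176536] 0.0
1 end [-1.26312397 -0.37531501  2.27481528  0.84595374  1.10120817  1.50176536] 0.0
1 end [-1.26312397 -0.37531501  2.27481528  0.84595374  1.10120817  1.50176536] 0.0
1 end [-1.26312397 -0.37531501  2.27481528  0.84595374  1.10120817  1.50176536] 0.0
1 end [-1.26312397 -0.37531501  2.27481528  0.84595374  1.10120817  1.50176536] 0.0
-1 end [-1.26312397 -0.37531501  2.27481528  0.84595374  1.10120817 -1.63982729] 0.0
-1 end [-1.26312397 -0.37531501  2.27481528  0.84595374  1.10120817 -1.63982729] 0.0
-1 end [-1.26312396 -0.37531501  2.27481527  0.84595374  1.10120817 -1.63982729] 0.0
-1 end [-1.26312397 -0.37531501  2.27481528  0.84595374  1.10120817 -1.63982729] 0.0
-1 end [-1.26312397 -0.37531501  2.27481528  0.84595374  1.10120817 -1.63982729] 0.0
-1 end [-1.26312397 -0.37531501  2.27481528  0.84595374  1.10120817 -1.63982729] 0.0
-1 end [-1.26312397 -0.37531501  2.27481528  0.84595374  1.10120817 -1.63982729] 0.0
```

step_arm:
  commands:
    - {"gripper": -1, "x": -41, "y": -20, "z": 16, "spin": 0}
    - {"gripper": -1, "x": -41, "y": -20, "z": 16, "spin": 0}
    - {"gripper": -1, "x": -41, "y": -20, "z": 16, "spin": 0}
    - {"gripper": -1, "x": -41, "y": -20, "z": 16, "spin": 0}
    - {"gripper": -1, "x": -41, "y": -20, "z": 16, "spin": 0}
    - {"gripper": -1, "x": -41, "y": -20, "z": 16, "spin": 0}
    - {"gripper": -1, "x": -41, "y": -20, "z": 16, "spin": 0}
    - {"gripper": -1, "x": -41, "y": -20, "z": 16, "spin": 0}
    - {"gripper": -1, "x": -41, "y": -20, "z": 16, "spin": 0}
    - {"gripper": -1, "x": -41, "y": -20, "z": 16, "spin": 0}

```text
time: 4.1
eef_pos: [0.4482, 0.1433, 0.7305]
tcp_rot: [0.19, 0.98, 0.062, 0.005]
contact_force: [0.2, -0.4, 0.4]
opening: 1.002
finger_force: 0.0
```

```bash
cat >> h.py <<'E'
def log():
    s=get_state()
    with open("log.txt","a") as f: f.write(repr((list(map(float,s['qpos'])),list(map(float,s['eef_pos']))))+"\n")
E
python3 -c "
from h import *
log();rep([.75,-.16,.55],[.85,-.18,.6])"
```

```text
q [ 0.032 -0.122  1.138  0.137  2.083 -1.087] p [0.448 0.143 0.731] F [ 0.178 -0.389  0.353] t 4.1 open 1.0019295085427586 ff 0.0
tool x [-0.928  0.372  0.013] y [0.371 0.92  0.124] z [ 0.034  0.12  -0.992] az 74.07208218065728 el -82.8302524082062
target [0.75, -0.16, 0.55] tool mm [-395.299 -189.587  153.057]
target [0.85, -0.18, 0.6] tool mm [-494.897 -164.691  104.473]
```

step_arm:
  commands:
    - {"gripper": -1, "x": -45, "y": -9, "z": 13, "spin": 0}
    - {"gripper": -1, "x": -45, "y": -9, "z": 13, "spin": 0}
    - {"gripper": -1, "x": -45, "y": -9, "z": 13, "spin": 0}
    - {"gripper": -1, "x": -45, "y": -9, "z": 13, "spin": 0}
    - {"gripper": -1, "x": -45, "y": -9, "z": 13, "spin": 0}
    - {"gripper": -1, "x": -45, "y": -9, "z": 13, "spin": 0}
    - {"gripper": -1, "x": -45, "y": -9, "z": 13, "spin": 0}
    - {"gripper": -1, "x": -45, "y": -9, "z": 13, "spin": 0}
    - {"gripper": -1, "x": -45, "y": -9, "z": 13, "spin": 0}
    - {"gripper": -1, "x": -49, "y": 8, "z": 0, "spin": 0}

```text
time: 5.1
eef_pos: [0.8314, -0.0781, 0.5877]
tcp_rot: [0.191, 0.979, 0.063, 0.007]
contact_force: [2.3, -0.7, 0.9]
opening: 0.999
finger_force: 0.0
```

```bash
python3 -c "
from h import *
log();rep()"
```

```text
q [-0.251  0.808  0.227  0.146  2.095 -1.362] p [ 0.831 -0.078  0.588] F [ 2.257 -0.706  0.912] t 5.1 open 0.9986561732848205 ff 0.0
tool x [-0.927  0.376  0.01 ] y [0.374 0.919 0.126] z [ 0.039  0.121 -0.992] az 72.21752926075979 el -82.72578144142325
```

step_arm:
  commands:
    - {"gripper": -1, "x": -49, "y": 8, "z": 0, "spin": 0}
    - {"gripper": -1, "x": -49, "y": 8, "z": 0, "spin": 0}
    - {"gripper": -1, "x": -49, "y": 8, "z": 0, "spin": 0}
    - {"gripper": -1, "x": -49, "y": 8, "z": 0, "spin": 0}
    - {"gripper": -1, "x": -49, "y": 8, "z": 0, "spin": 0}
    - {"gripper": -1, "x": -49, "y": 8, "z": 0, "spin": 0}
    - {"gripper": -1, "x": -49, "y": 8, "z": 0, "spin": 0}
    - {"gripper": -1, "x": -49, "y": 8, "z": 0, "spin": 0}
    - {"gripper": -1, "x": 0, "y": 0, "z": 0, "spin": 0}
    - {"gripper": -1, "x": 0, "y": 0, "z": 0, "spin": 0}

```text
time: 6.1
eef_pos: [0.9445, -0.1252, 0.4694]
tcp_rot: [0.194, 0.973, 0.073, 0.1]
contact_force: [-0.6, 0.4, 1.0]
opening: 1.0
finger_force: 0.0
```

```bash
python3 -c "
from h import *
log();rep()"
```

```text
q [-0.278  0.96   0.212  0.165  1.776 -1.405] p [ 0.944 -0.125  0.469] F [-0.629  0.376  1.012] t 6.1 open 0.999947945165224 ff 0.0
tool x [-0.904  0.393 -0.167] y [0.364 0.914 0.182] z [ 0.224  0.104 -0.969] az 24.813366657345156 el -75.71287621345118
```

step_arm:
  commands:
    - {"gripper": -1, "x": -47, "y": 8, "z": -14, "spin": 0}
    - {"gripper": -1, "x": -47, "y": 8, "z": -14, "spin": 0}
    - {"gripper": -1, "x": -47, "y": 8, "z": -14, "spin": 0}
    - {"gripper": -1, "x": -47, "y": 8, "z": -14, "spin": 0}
    - {"gripper": -1, "x": -47, "y": 8, "z": -12, "spin": 0}
    - {"gripper": -1, "x": -47, "y": 8, "z": -12, "spin": 0}
    - {"gripper": -1, "x": -47, "y": 8, "z": -10, "spin": 0}
    - {"gripper": -1, "x": -47, "y": 8, "z": -10, "spin": 0}
    - {"gripper": -1, "x": -47, "y": 8, "z": -8, "spin": 0}
    - {"gripper": -1, "x": -47, "y": 8, "z": -8, "spin": 0}

```text
time: 7.1
eef_pos: [0.9747, -0.1791, 0.5308]
tcp_rot: [0.199, 0.948, 0.08, 0.236]
contact_force: [0.1, 0.7, -1.1]
opening: 1.0
finger_force: 0.0
```

```bash
python3 -c "
from h import *
log();rep()"
```

```text
q [-0.335  0.916  0.211  0.214  1.555 -1.445] p [ 0.975 -0.179  0.531] F [ 0.129  0.7   -1.125] t 7.1 open 1.0000641609303818 ff 0.0
tool x [-0.81   0.414 -0.415] y [0.339 0.908 0.246] z [ 0.479  0.058 -0.876] az 6.948792644387921 el -61.13204805252359
```

step_arm:
  commands:
    - {"gripper": -1, "x": -48, "y": 8, "z": -6, "spin": 0}
    - {"gripper": -1, "x": -48, "y": 8, "z": -6, "spin": 0}
    - {"gripper": -1, "x": -48, "y": 8, "z": -5, "spin": 0}
    - {"gripper": -1, "x": -48, "y": 8, "z": -4, "spin": 0}
    - {"gripper": -1, "x": -48, "y": 8, "z": -2, "spin": 0}
    - {"gripper": -1, "x": -48, "y": 8, "z": 0, "spin": 0}
    - {"gripper": -1, "x": -48, "y": 8, "z": 0, "spin": 0}
    - {"gripper": -1, "x": -48, "y": 8, "z": 0, "spin": 0}
    - {"gripper": -1, "x": -48, "y": 8, "z": 0, "spin": 0}
    - {"gripper": -1, "x": 0, "y": 0, "z": 0, "spin": 0}

```text
time: 8.1
eef_pos: [0.9938, -0.2181, 0.5963]
tcp_rot: [0.2, 0.911, 0.081, 0.352]
contact_force: [0.1, 0.2, 0.0]
opening: 0.999
finger_force: 0.0
```

```bash
sed -i 's/^L=.*/D=[eval(l) for l in open("log.txt")]+D[:2]\nL=least_squares(lambda L:np.concatenate([fk(q,L)[0]-p for q,p in D]),[.4,.4,.25,.3,0,.1,0]).x/' kin.py
python3 - <<'E'
from h import *
log();rep()
from poses import *
print("L",L,[ np.round((fk(q,L)[0]-p)*1e3,1) for q,p in D])
print(tin,seat,d)
mk=lambda y:np.c_[np.cross(y,d),y,d]
for sg in(1,-1):
    for nm,p,M in(("start",g1,mk(sg*n1)),("end",g2,mk(sg*n2)),):
        seen=set()
        for q6 in(-2.5,0,2.5):
          for q4 in (0,1.5,3):
            q,e=ik(p,M,[np.arctan2(p[1],p[0])-.2,.3,1.6,q4,.8,q6])
            k=(tuple(np.round(q,2)),round(e,2))
            if e<.3 and k not in seen: seen.add(k);print(sg,nm,q,round(e,4))
E
```

```text
q [-0.374  0.879  0.21   0.262  1.359 -1.474] p [ 0.994 -0.218  0.596] F [0.072 0.164 0.024] t 8.1 open 0.9991426526111241 ff 0.0
tool x [-0.672  0.422 -0.608] y [0.308 0.906 0.289] z [ 0.674  0.007 -0.739] az 0.5998114782900689 el -47.64415029616228
L [ 0.445  0.574  0.236  0.223  0.005  0.114 -0.014] [array([-3.9, -0.2,  0.1]), array([-2.1,  0.5, -0.3]), array([ 0.6, -0.1,  0.3]), array([ 0.4,  0.1, -0.5]), array([ 0.4,  0.3, -1.1]), array([ 5.7, 11.3,  2.9]), array([-3.1, -7.2, -1.4])]
[0.514 0.15  0.087] [ 0.541 -0.183  0.076] [ 0.708 -0.024 -0.706]
1 start [ 0.189 -0.187  2.48  -0.999  0.24   1.218] 0.0557
1 start [ 0.196 -0.12   2.48   4.67   0.24   1.838] 0.0913
1 end [-0.753 -0.096  2.412  1.245  0.515 -1.818] 0.0
-1 start [ 0.189 -0.187  2.48  -0.999  0.24  -1.924] 0.0557
-1 start [ 0.196 -0.12   2.48   4.67   0.24  -1.303] 0.0913
-1 start [ 0.037 -0.254  2.48   0.411  0.24   2.84 ] 0.1345
-1 end [-0.753 -0.096  2.412  1.245  0.515  1.324] 0.0
```

Run:
```python
from poses import *
import kin
D2=[D[i] for i in range(len(D)-2)]+[D[-2]]
for mask in([1]*7,[1,1,1,1,0,1,0],[1,1,1,1,1,1,0]):
    m=np.array(mask)
    L2=least_squares(lambda L:np.concatenate([fk(q,L*m)[0]-p for q,p in D2]),[.4,.4,.25,.3,0,.1,0]).x*m
    print(L2,[np.round((fk(q,L2)[0]-p)*1e3,1) for q,p in D2])
```

```text
[ 0.44111959  0.58220183  0.24037874  0.231637   -0.0054053   0.15073093
 -0.05134344] [array([-3.9, -0.6,  1.1]), array([-5. ,  1. ,  1.2]), array([-1.7,  0.5,  0.3]), array([ 0.2,  0.7, -1.3]), array([ 2. ,  0.9, -2.6]), array([5.4, 7.8, 1.4])]
[0.4464631  0.5764956  0.24068298 0.22290529 0.         0.10011846
 0.        ] [array([-7.7, -0.4,  0.3]), array([-4.4,  1. , -0.6]), array([-0.4,  0.2, -0.1]), array([-0. ,  0.4,  0.3]), array([0.2, 0.5, 0.9]), array([ 5.3,  9.4, -0.9])]
[0.44457559 0.57230925 0.24113215 0.22614102 0.00502348 0.10005319
 0.        ] [array([-5.9, -0.3, -1. ]), array([-4.4,  1. , -1.2]), array([-0.7,  0.3,  0. ]), array([-0.1,  0.4,  0.2]), array([0.4, 0.5, 0.7]), array([5.6, 9.8, 1.3])]
```

```bash
sed -i 's/.apply(R.from_euler("z",q\[3\]).apply(\[0,1,0\]))/.apply([1,0,0])/; s/+D\[:2\]/+D[:1]/' kin.py
python3 - <<'E'
from poses import *
print("L",L,[ np.round((fk(q,L)[0]-p)*1e3,1) for q,p in D])
mk=lambda y:np.c_[np.cross(y,d),y,d]
for dep in(.021,.03):
  for sg in(1,-1):
    for nm,p,M in(("start",tin-dep*d,mk(sg*n1)),("end",seat-dep*d,mk(sg*n2)),):
        seen=set()
        for q6 in(-2.5,0,2.5):
          for q4 in (0,1.5,3):
            q,e=ik(p,M,[np.arctan2(p[1],p[0])-.2,.3,1.6,q4,.8,q6])
            k=(tuple(np.round(q,2)),round(e,2))
            if e<.3 and k not in seen: seen.add(k);print(dep,sg,nm,q,round(e,4))
E
```

```text
L [ 4.43000379e-01  5.72500240e-01  2.35298425e-01  2.40298482e-01
 -1.98580993e-07  1.00900838e-01  2.06003400e-02] [array([0., 0., 0.]), array([0., 0., 0.]), array([0., 0., 0.]), array([-0.,  0., -0.]), array([-0.,  0., -0.]), array([ 0., -0.,  0.])]
0.021 1 start [ 0.21188009 -0.07737158  2.41998806 -1.42015116  0.24        1.65660857] 0.0643
0.021 1 start [ 0.07624471 -0.02694874  2.48        2.99214958  0.24       -2.84      ] 0.133
0.021 1 start [ 0.21271497 -0.07014896  2.43097667  4.67        0.24        1.84993585] 0.0596
0.021 1 end [-0.7117236   0.01190651  2.36230349  1.36518602  0.47103281 -1.92093263] 0.0
0.021 -1 start [ 0.21188007 -0.07737163  2.41998799 -1.4201499   0.24       -1.48498537] 0.0643
0.021 -1 start [ 0.21271497 -0.07014897  2.43097667  4.67        0.24       -1.2916568 ] 0.0596
0.021 -1 start [ 0.03643118 -0.15649264  2.41784223  0.41008024  0.24        2.84      ] 0.1413
0.021 -1 end [-0.7117236   0.01190651  2.36230349  1.36518602  0.47103281  1.22066003] 0.0
0.03 1 start [ 0.21140115 -0.11207327  2.43055717 -1.29056199  0.24        1.52454966] 0.0597
0.03 1 start [ 0.08081536 -0.03434902  2.48        2.99660016  0.24       -2.84      ] 0.1368
0.03 1 start [ 0.21542435 -0.09891717  2.44805309  4.67        0.24        1.84940537] 0.055
0.03 1 end [-0.7221785  -0.01744256  2.37511186  1.32960875  0.48183703 -1.889298  ] 0.0
0.03 -1 start [ 0.21140123 -0.11207316  2.43055729 -1.29056441  0.24       -1.61704051] 0.0597
0.03 -1 start [ 0.21542435 -0.09891717  2.44805309  4.67        0.24       -1.29218729] 0.055
0.03 -1 start [ 0.03684129 -0.18895601  2.43661433  0.41004847  0.24        2.84      ] 0.1322
0.03 -1 end [-0.7221785  -0.01744256  2.37511186  1.32960875  0.48183703  1.25229466] 0.0
```

```bash
cat > scan.py <<'E'
from poses import *
def dd(n,az):
    a=np.radians(az);h=np.array([np.cos(a),np.sin(a),0]);v=np.array([0,0,-1.]);t=-(h@n)/(v@n);r=h+t*v;return r/np.linalg.norm(r)
def best(p,M,seeds=((-.2,.3,1.6,-1,.8),(-.2,.3,1.6,0,.8),(-.2,.3,1.6,1.2,.8))):
    b=None
    for s in seeds:
        for q6 in(-1.7,0,1.7):
            q,e=ik(p,M,[np.arctan2(p[1],p[0])+s[0],*s[1:],q6])
            if b is None or e<b[1]: b=(q,e)
    return b
if __name__=="__main__":
  np.set_printoptions(precision=2,suppress=True)
  for az in(-2,-3.5,-5,-7):
    d=dd(n1,az);y=-n1
    M=np.c_[np.cross(y,d),y,d]
    for off in(0,.015,.025):
      p=tin-.024*d+off*y1
      q,e=best(p,M);print(az,off,"start",q,round(e,3),end=' ')
      q,e=best(p+[0,0,.1],M);print("up",q,round(e,3))
E
python3 scan.py
```

```text
-2 0 start [ 0.21 -0.09  2.42 -1.38  0.24 -1.53] 0.063 up [ 0.16 -0.33  2.39 -0.44  0.33 -2.52] 0.0
-2 0.015 start [ 0.24 -0.07  2.41 -1.39  0.24 -1.5 ] 0.045 up [ 0.2  -0.3   2.38 -0.52  0.34 -2.41] 0.0
-2 0.025 start [ 0.25 -0.06  2.4  -1.39  0.24 -1.48] 0.033 up [ 0.23 -0.29  2.36 -0.57  0.35 -2.35] 0.0
-3.5 0 start [ 0.21 -0.09  2.42 -1.37  0.24 -1.53] 0.045 up [ 0.18 -0.32  2.39 -0.51  0.34 -2.44] 0.0
-3.5 0.015 start [ 0.24 -0.07  2.41 -1.38  0.24 -1.51] 0.027 up [ 0.22 -0.3   2.37 -0.59  0.36 -2.34] 0.0
-3.5 0.025 start [ 0.25 -0.06  2.4  -1.39  0.24 -1.49] 0.016 up [ 0.24 -0.28  2.36 -0.63  0.37 -2.28] 0.0
-5 0 start [ 0.21 -0.09  2.42 -1.37  0.24 -1.54] 0.027 up [ 0.19 -0.31  2.38 -0.58  0.36 -2.37] 0.0
-5 0.015 start [ 0.24 -0.07  2.41 -1.38  0.24 -1.51] 0.01 up [ 0.23 -0.29  2.36 -0.64  0.38 -2.28] 0.0
-5 0.025 start [ 0.25 -0.06  2.4  -1.38  0.24 -1.5 ] 0.0 up [ 0.25 -0.27  2.35 -0.68  0.39 -2.23] 0.0
-7 0 start [ 0.21 -0.09  2.42 -1.37  0.24 -1.54] 0.004 up [ 0.21 -0.3   2.37 -0.65  0.39 -2.29] 0.0
-7 0.015 start [ 0.24 -0.06  2.4  -1.37  0.26 -1.51] 0.0 up [ 0.24 -0.28  2.36 -0.71  0.4  -2.21] 0.0
-7 0.025 start [ 0.27 -0.05  2.39 -1.37  0.28 -1.49] 0.0 up [ 0.27 -0.26  2.34 -0.74  0.41 -2.16] 0.0
```

Run:
```python
from plan import *
P=cloud(T)
for x in np.arange(0,.9,.1):
    print(round(x,1),[ (round(y,1),round(float(np.percentile(P[...,2][k],98)),2)) for y in np.arange(-1.2,-.4,.1) for k in [(abs(P[...,0]-x)<.05)&(abs(P[...,1]-y)<.05)&(T['z_map']>0)] if k.sum()])
P=cloud(S);k=(P[...,1]<-.6)&(P[...,2]>.15)&(P[...,0]>-.3)&(S['z_map']>0);print(k.sum(),P[k].min(0) if k.sum() else 0,P[k].max(0) if k.sum() else 0)
```

```text
0.0 [(np.float64(-1.2), -0.74), (np.float64(-0.7), 0.01), (np.float64(-0.6), 0.01), (np.float64(-0.5), 0.01)]
0.1 [(np.float64(-1.2), -0.74), (np.float64(-0.7), 0.01), (np.float64(-0.6), 0.01), (np.float64(-0.5), 0.01)]
0.2 [(np.float64(-1.2), -0.74), (np.float64(-0.7), 0.01), (np.float64(-0.6), 0.01), (np.float64(-0.5), 0.01)]
0.3 [(np.float64(-1.2), -0.74), (np.float64(-1.1), -0.48), (np.float64(-0.8), -0.0), (np.float64(-0.7), 0.01), (np.float64(-0.6), 0.01), (np.float64(-0.5), 0.01)]
0.4 [(np.float64(-1.1), -0.47), (np.float64(-0.7), 0.01), (np.float64(-0.6), 0.01), (np.float64(-0.5), 0.01)]
0.5 [(np.float64(-1.1), -0.47), (np.float64(-0.8), -0.0), (np.float64(-0.7), 0.01), (np.float64(-0.6), 0.09), (np.float64(-0.5), 0.1)]
0.6 [(np.float64(-1.1), -0.47), (np.float64(-0.8), -0.0), (np.float64(-0.7), 0.01), (np.float64(-0.6), 0.01), (np.float64(-0.5), 0.1)]
0.7 [(np.float64(-1.1), -0.47), (np.float64(-0.8), -0.0), (np.float64(-0.7), 0.01), (np.float64(-0.6), 0.01), (np.float64(-0.5), 0.01)]
0.8 [(np.float64(-1.1), -0.47), (np.float64(-0.8), -0.0), (np.float64(-0.7), 0.01), (np.float64(-0.6), 0.01), (np.float64(-0.5), 0.01)]
0 0 0
```

```bash
cat >> scan.py <<'E'
def path(q,pts,M0,spins,n=12):
    "straight segments, spin (deg) spread over each; prints worst"
    M=M0;p=fk(q,L)[0]
    for t,sp in zip(pts,spins):
        p0=p;Ms=M;worst=0
        for k in range(1,n+1):
            pk=p0+(np.array(t)-p0)*k/n;M=Ms@R.from_euler('z',sp*k/n,degrees=True).as_matrix()
            q,e=ik(pk,M,q);worst=max(worst,e)
        p=np.array(t);print('to',np.round(t,3),'spin',sp,'q',np.round(q,2),'worst',round(worst,4))
    return q,M
E
python3 - <<'E'
from scan import *
s=get_state();q=np.array(s['qpos']);M=R.from_quat(s['tcp_rot']).as_matrix()
rep([.557,-.844,.446])
path(q,[[.557,-.844,.446]],M,[0])
E
```

```text
q [-0.374  0.879  0.21   0.262  1.359 -1.474] p [ 0.994 -0.218  0.596] F [0.072 0.164 0.024] t 8.1 open 0.9991426526111241 ff 0.0
tool x [-0.672  0.422 -0.608] y [0.308 0.906 0.289] z [ 0.674  0.007 -0.739] az 0.5998114782900689 el -47.64415029616228
target [0.557, -0.844, 0.446] tool mm [ 120.694 -745.236 -187.624]
to [ 0.557 -0.844  0.446] spin 0 q [-1.24  1.01  0.27  0.69  1.58 -2.27] worst 0.0
```

step_arm:
  commands:
    - {"gripper": -1, "x": 7.5, "y": -47, "z": -12, "spin": 0}
    - {"gripper": -1, "x": 7.5, "y": -47, "z": -12, "spin": 0}
    - {"gripper": -1, "x": 7.5, "y": -47, "z": -12, "spin": 0}
    - {"gripper": -1, "x": 7.5, "y": -47, "z": -12, "spin": 0}
    - {"gripper": -1, "x": 7.5, "y": -47, "z": -12, "spin": 0}
    - {"gripper": -1, "x": 7.5, "y": -47, "z": -12, "spin": 0}
    - {"gripper": -1, "x": 7.5, "y": -47, "z": -12, "spin": 0}
    - {"gripper": -1, "x": 7.5, "y": -47, "z": -12, "spin": 0}
    - {"gripper": -1, "x": 7.5, "y": -47, "z": -12, "spin": 0}
    - {"gripper": -1, "x": 7.5, "y": -47, "z": -12, "spin": 0}

```text
time: 9.1
eef_pos: [0.7173, -0.6141, 0.5016]
tcp_rot: [0.2, 0.911, 0.082, 0.351]
contact_force: [0.0, -0.3, 0.5]
opening: 1.001
finger_force: 0.0
```

step_arm:
  commands:
    - {"gripper": -1, "x": 7.5, "y": -47, "z": -12, "spin": 0}
    - {"gripper": -1, "x": 7.5, "y": -47, "z": -12, "spin": 0}
    - {"gripper": -1, "x": 7.5, "y": -47, "z": -12, "spin": 0}
    - {"gripper": -1, "x": 7.5, "y": -47, "z": -12, "spin": 0}
    - {"gripper": -1, "x": 7.5, "y": -47, "z": -12, "spin": 0}
    - {"gripper": -1, "x": 7.5, "y": -30, "z": -12, "spin": 0}
    - {"gripper": -1, "x": -38, "y": -32, "z": 0, "spin": 0}
    - {"gripper": -1, "x": -38, "y": -32, "z": 0, "spin": 0}
    - {"gripper": -1, "x": -38, "y": -32, "z": 0, "spin": 0}
    - {"gripper": -1, "x": 0, "y": 0, "z": 0, "spin": 0}

```text
time: 10.1
eef_pos: [0.5562, -0.8685, 0.4524]
tcp_rot: [0.21, 0.901, 0.055, 0.377]
contact_force: [-1.1, 0.4, 0.7]
opening: 1.001
finger_force: 0.0
```

```bash
python3 -c "
from h import *
rep()"
```

```text
q [-1.249  1.047  0.21   0.705  1.526 -2.263] p [ 0.556 -0.869  0.452] F [-1.078  0.438  0.749] t 10.1 open 1.0009736183414133 ff 0.0
tool x [-0.628  0.419 -0.656] y [0.336 0.906 0.257] z [ 0.702 -0.059 -0.71 ] az -4.83000160826785 el -45.23022347273405
```

```bash
cat > g.py <<'E'
from scan import *
def setup(az=-6.4,off=.02,dep=.024):
    dg=dd(n1,az);y=-n1;M=np.c_[np.cross(y,dg),y,dg];return M,dg,tin-dep*dg+off*y1
E
python3 - <<'E'
from g import *
for az,off in((-6.4,.015),(-6.4,.025),(-5,.025)):
    M,dg,p=setup(az,off)
    for b in(0,.02,.04,.05,.06,.07,.08):
        q,e=best(p-b*dg,M);print(az,off,b,np.round(p-b*dg,3),np.round(q,2),round(e,4))
E
```

```text
-6.4 0.015 0 [0.499 0.167 0.104] [ 0.24 -0.07  2.41 -1.37  0.25 -1.51] 0.0
-6.4 0.015 0.02 [0.485 0.168 0.118] [ 0.25 -0.13  2.43 -1.22  0.27 -1.66] 0.0
-6.4 0.015 0.04 [0.471 0.17  0.132] [ 0.27 -0.2   2.45 -1.09  0.3  -1.79] 0.0
-6.4 0.015 0.05 [0.464 0.171 0.139] [ 0.28 -0.23  2.46 -1.03  0.32 -1.85] 0.0
-6.4 0.015 0.06 [0.457 0.171 0.146] [ 0.28 -0.27  2.47 -0.97  0.34 -1.9 ] 0.0
-6.4 0.015 0.07 [0.45  0.172 0.153] [ 0.29 -0.3   2.48 -0.92  0.36 -1.95] 0.0
-6.4 0.015 0.08 [0.443 0.173 0.16 ] [ 0.3  -0.33  2.48 -0.87  0.39 -1.99] 0.0052
-6.4 0.025 0 [0.5   0.177 0.104] [ 0.26 -0.05  2.39 -1.37  0.27 -1.49] 0.0
-6.4 0.025 0.02 [0.486 0.178 0.118] [ 0.28 -0.12  2.41 -1.24  0.29 -1.63] 0.0
-6.4 0.025 0.04 [0.472 0.18  0.132] [ 0.29 -0.18  2.44 -1.11  0.32 -1.75] 0.0
-6.4 0.025 0.05 [0.465 0.181 0.139] [ 0.3  -0.21  2.45 -1.06  0.33 -1.8 ] 0.0
-6.4 0.025 0.06 [0.458 0.181 0.146] [ 0.31 -0.25  2.45 -1.    0.35 -1.85] 0.0
-6.4 0.025 0.07 [0.451 0.182 0.153] [ 0.32 -0.28  2.46 -0.96  0.37 -1.9 ] 0.0
-6.4 0.025 0.08 [0.444 0.183 0.16 ] [ 0.33 -0.31  2.47 -0.91  0.39 -1.94] 0.0
-5 0.025 0 [0.5   0.176 0.104] [ 0.25 -0.06  2.4  -1.38  0.24 -1.5 ] 0.0
-5 0.025 0.02 [0.486 0.177 0.118] [ 0.27 -0.12  2.42 -1.23  0.26 -1.65] 0.0
-5 0.025 0.04 [0.472 0.179 0.132] [ 0.28 -0.19  2.44 -1.09  0.29 -1.78] 0.0
-5 0.025 0.05 [0.465 0.179 0.139] [ 0.29 -0.22  2.45 -1.03  0.31 -1.84] 0.0
-5 0.025 0.06 [0.458 0.18  0.146] [ 0.3  -0.26  2.46 -0.97  0.33 -1.89] 0.0
-5 0.025 0.07 [0.451 0.181 0.153] [ 0.3  -0.29  2.47 -0.92  0.35 -1.94] 0.0
-5 0.025 0.08 [0.444 0.181 0.16 ] [ 0.31 -0.32  2.48 -0.88  0.37 -1.98] 0.0003
```

step_arm:
  commands:
    - {"gripper": -1, "x": -28, "y": -24, "z": 0, "spin": 0}
    - {"gripper": -1, "x": -7.5, "y": 47, "z": 6, "spin": 0}
    - {"gripper": -1, "x": -7.5, "y": 47, "z": 6, "spin": 0}
    - {"gripper": -1, "x": 0, "y": 48, "z": 0, "spin": 0}
    - {"gripper": -1, "x": 0, "y": 48, "z": 0, "spin": 0}
    - {"gripper": -1, "x": 0, "y": 48, "z": 0, "spin": 0}
    - {"gripper": -1, "x": 0, "y": 48, "z": 0, "spin": 0}
    - {"gripper": -1, "x": 0, "y": 48, "z": 0, "spin": 0}
    - {"gripper": -1, "x": 0, "y": 48, "z": 0, "spin": 0}
    - {"gripper": -1, "x": 0, "y": 48, "z": 0, "spin": 0}

```text
time: 11.1
eef_pos: [0.7197, -0.4901, 0.565]
tcp_rot: [0.211, 0.897, 0.048, 0.385]
contact_force: [0.9, -0.3, -0.4]
opening: 0.998
finger_force: 0.0
```

```bash
python3 -c "
from h import *
rep()"
```

```text
q [-0.847  0.349  1.058  0.556  1.151 -2.031] p [ 0.72  -0.49   0.565] F [ 0.876 -0.316 -0.416] t 11.1 open 0.9979781413317397 ff 0.0
tool x [-0.615  0.416 -0.67 ] y [0.342 0.906 0.249] z [ 0.711 -0.076 -0.699] az -6.1243891593116 el -44.37257262935341
```

Run:
```python
from g import *
s=get_state();q=np.array(s['qpos']);M=R.from_quat(s['tcp_rot']).as_matrix();dg=M[:,2]
sp=np.degrees(np.arctan2(M[:,0]@n1,-M[:,1]@n1));print(sp)
pg=tin-.024*dg+.02*y1
pre=pg-.065*dg
W=[.50,.10,.33]
rep(W)
q2,M2=path(q,[W,pre+[0,0,.08],pre,pg],M,[sp/2,sp/2,0,0],n=20)
print('W->up in half-spun frame', 1000*(M@R.from_euler('z',sp/2,degrees=True).as_matrix()).T@(pre+[0,0,.08]-W))
for a,b in((pre+[0,0,.08],pre),(pre,pg)): print(1000*M2.T@(b-a))
```

```text
-109.68051212435833
q [-0.847  0.349  1.058  0.556  1.151 -2.031] p [ 0.72  -0.49   0.565] F [ 0.876 -0.316 -0.416] t 11.1 open 0.9979781413317397 ff 0.0
tool x [-0.615  0.416 -0.67 ] y [0.342 0.906 0.249] z [ 0.711 -0.076 -0.699] az -6.1243891593116 el -44.37257262935341
target [0.5, 0.1, 0.33] tool mm [537.977 401.118 -36.804]
to [0.5  0.1  0.33] spin -54.840256062179165 q [ 0.05 -0.52  2.28 -0.2   0.6  -1.89] worst 0.0
to [0.453 0.177 0.229] spin -54.840256062179165 q [ 0.3  -0.43  2.42 -0.65  0.49 -2.25] worst 0.0
to [0.453 0.177 0.149] spin 0 q [ 0.3  -0.28  2.47 -1.    0.34 -1.86] worst 0.0
to [0.499 0.172 0.104] spin 0 q [ 0.25 -0.06  2.4  -1.44  0.26 -1.44] worst 0.0
W->up in half-spun frame [ 50.642 121.051  31.46 ]
[ 0.689 57.18  55.946]
[-0. -0. 65.]
```

step_arm:
  commands:
    - {"gripper": -1, "x": 38.4, "y": 28.6, "z": -2.6, "spin": 0}
    - {"gripper": -1, "x": 38.4, "y": 28.6, "z": -2.6, "spin": 0}
    - {"gripper": -1, "x": 38.4, "y": 28.6, "z": -2.6, "spin": 0}
    - {"gripper": -1, "x": 38.4, "y": 28.6, "z": -2.6, "spin": 0}
    - {"gripper": -1, "x": 38.4, "y": 28.6, "z": -2.6, "spin": 0}
    - {"gripper": -1, "x": 38.4, "y": 28.6, "z": -2.6, "spin": 0}
    - {"gripper": -1, "x": 38.4, "y": 28.6, "z": -2.6, "spin": 0}
    - {"gripper": -1, "x": 38.4, "y": 28.6, "z": -2.6, "spin": 0}
    - {"gripper": -1, "x": 38.4, "y": 28.6, "z": -2.6, "spin": 0}
    - {"gripper": -1, "x": 38.4, "y": 28.6, "z": -2.6, "spin": 0}

```text
time: 12.1
eef_pos: [0.5614, -0.0697, 0.3977]
tcp_rot: [0.212, 0.897, 0.049, 0.386]
contact_force: [0.0, -0.6, 0.3]
opening: 0.998
finger_force: 0.0
```

step_arm:
  commands:
    - {"gripper": -1, "x": 38.4, "y": 28.6, "z": -2.6, "spin": 0}
    - {"gripper": -1, "x": 38.4, "y": 28.6, "z": -2.6, "spin": 0}
    - {"gripper": -1, "x": 38.4, "y": 28.6, "z": -2.6, "spin": 0}
    - {"gripper": -1, "x": 38.4, "y": 28.6, "z": -2.6, "spin": 0}
    - {"gripper": -1, "x": 0, "y": 0, "z": 0, "spin": -8.5}
    - {"gripper": -1, "x": 0, "y": 0, "z": 0, "spin": -8.5}
    - {"gripper": -1, "x": 0, "y": 0, "z": 0, "spin": -8.5}
    - {"gripper": -1, "x": 0, "y": 0, "z": 0, "spin": -8.5}
    - {"gripper": -1, "x": 0, "y": 0, "z": 0, "spin": -8.5}
    - {"gripper": -1, "x": 0, "y": 0, "z": 0, "spin": -8.5}

```text
time: 13.1
eef_pos: [0.4996, 0.0978, 0.3321]
tcp_rot: [-0.198, 0.9, -0.121, 0.369]
contact_force: [-0.5, 0.3, -0.3]
opening: 1.002
finger_force: 0.0
```

```bash
cat > now.py <<'E'
from g import *
s=get_state();q=np.array(s['qpos']);M=R.from_quat(s['tcp_rot']).as_matrix();dg=M[:,2]
E
python3 - <<'E'
from now import *
rep()
sp=np.degrees(np.arctan2(M[:,0]@n1,-M[:,1]@n1));print(sp)
pg=tin-.024*dg+.02*y1;pre=pg-.065*dg
print(1000*M.T@(pre+[0,0,.08]-s['eef_pos']))
path(q,[fk(q,L)[0],pre+[0,0,.08],pre],M,[sp,0,0])
E
```

```text
q [ 0.042 -0.525  2.284 -0.182  0.597 -1.853] p [0.5   0.098 0.332] F [-0.479  0.251 -0.347] t 13.1 open 1.002084221000842 ff 0.0
tool x [-0.649 -0.445 -0.617] y [-0.266  0.893 -0.364] z [ 0.712 -0.072 -0.698] az -5.791946096050891 el -44.27188879120404
-58.52058771091801
[ 58.806 119.824  33.148]
to [0.5   0.098 0.332] spin -58.52058771091801 q [ 0.05 -0.52  2.28 -0.21  0.6  -2.84] worst 0.0096
to [0.453 0.176 0.229] spin 0 q [ 0.3  -0.43  2.42 -0.64  0.49 -2.26] worst 0.0
to [0.453 0.176 0.149] spin 0 q [ 0.3  -0.28  2.48 -1.    0.34 -1.86] worst 0.0
```

step_arm:
  commands:
    - {"gripper": -1, "x": 19.6, "y": 40, "z": 11, "spin": 0}
    - {"gripper": -1, "x": 19.6, "y": 40, "z": 11, "spin": 0}
    - {"gripper": -1, "x": 19.6, "y": 40, "z": 11, "spin": 0}
    - {"gripper": -1, "x": 0, "y": 0, "z": 0, "spin": -8.36}
    - {"gripper": -1, "x": 0, "y": 0, "z": 0, "spin": -8.36}
    - {"gripper": -1, "x": 0, "y": 0, "z": 0, "spin": -8.36}
    - {"gripper": -1, "x": 0, "y": 0, "z": 0, "spin": -8.36}
    - {"gripper": -1, "x": 0, "y": 0, "z": 0, "spin": -8.36}
    - {"gripper": -1, "x": 0, "y": 0, "z": 0, "spin": -8.36}
    - {"gripper": -1, "x": 0, "y": 0, "z": 0, "spin": -8.36}

```text
time: 14.1
eef_pos: [0.4547, 0.1751, 0.2321]
tcp_rot: [-0.612, 0.689, -0.285, 0.263]
contact_force: [0.4, -0.2, -0.0]
opening: 1.002
finger_force: 0.0
```

Run:
```python
from now import *
rep()
c=snap("wrist");save(c,"w1.png");s=c["s"]
P=cloud(c);im=c["color"].astype(int);print("z range",np.percentile(c["z_map"],[5,50,95]))
# tin frame coordinates of red/brass points
lid=tin+.022*n1
k=(c["z_map"]>0)&(im[...,0]>110)&(im[...,2]<110)&(np.linalg.norm(P-tin,axis=2)<.12)
A=P[k]-tin;X,Y,Z=A@x1,A@y1,A@n1
print(k.sum());
for nm,v in(("X",X),("Y",Y),("Z",Z)): print(nm,np.percentile(v,[1,10,50,90,99]))
sp=np.degrees(np.arctan2(M[:,0]@n1,-M[:,1]@n1));print("spin",sp,"d.n1",dg@n1)
pg=tin-.024*dg+.02*y1;pre=pg-.065*dg
print(1000*M.T@(pre-s['eef_pos']))
```

```text
q [ 0.293 -0.437  2.414 -0.624  0.488 -2.275] p [0.455 0.175 0.232] F [ 0.431 -0.21  -0.05 ] t 14.1 open 1.0016133220922125 ff 0.0
tool x [-0.113 -0.994 -0.013] y [-0.693  0.088 -0.715] z [ 0.712 -0.072 -0.699] az -5.746968261944216 el -44.32682189771164
z range [0.086 0.399 1.781]
16848
X [-0.05  -0.048 -0.038  0.024  0.054]
Y [-0.076 -0.065 -0.009  0.051  0.069]
Z [-0.117 -0.107 -0.014  0.023  0.024]
spin -0.09306420262858539 d.n1 0.01160791967473875
[ 0.217 60.527 56.842]
```

View pics/w1.png

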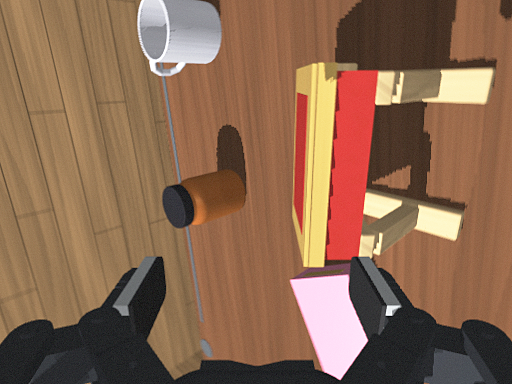

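Run:
```python
from now import *
c=snap("wrist");P=cloud(c);im=c["color"].astype(int)
k=(c["z_map"]>0)&(im[...,0]>110)&(im[...,2]<110)
A=P-tin;X,Y,Z=A@x1,A@y1,A@n1
box=k&(abs(X)<.06)&(abs(Y)<.09)&(abs(Z)<.035)
top=box&(Z>.019)&(X>-.045)&(X<.04)
i=P[top];ce=i.mean(0);n=np.linalg.svd(i-ce,full_matrices=False)[2][2];n*=np.sign(n[2]);print("lid n",n,"elev",np.degrees(np.arcsin(n[2])),"az",np.degrees(np.arctan2(n[1],n[0])),"Z",np.median(Z[top]),top.sum())
red=box&(abs(Z)<.010)&(X<-.035);i=P[red];v=np.linalg.svd(i-i.mean(0),full_matrices=False)[2];print("side face n",v[2],"long",v[0],"az of long",np.degrees(np.arctan2(v[0][1],v[0][0])),"X",np.median(X[red]),"Y",np.percentile(Y[red],[.5,99.5]),"Z",np.percentile(Z[box&(X<-.035)],[1,99]))
print("lid Y",np.percentile(Y[top],[.5,99.5]), "lid front X", np.percentile(X[box&(Z>.008)&(Z<.02)],[1,5,25,50]))
print("tool angle to lid", np.degrees(np.arcsin(M[:,2]@n)), "y.n",np.degrees(np.arccos(-M[:,1]@n)), "x.n",np.degrees(np.arcsin(M[:,0]@n)))
```

```text
lid n [ 0.6985747  -0.08652439  0.7102865 ] elev 45.258230762932115 az -7.060608275405543 Z 0.023557414246312004 2253
side face n [ 0.72305132 -0.08839766 -0.68511506] long [ 0.11638853  0.99318954 -0.00531407] az of long 83.31618526366186 X -0.04700626172016614 Y [-0.07474235  0.06859242] Z [-0.02684116  0.02320981]
lid Y [-0.07650194  0.07237528] lid front X [-0.05138409 -0.05081505 -0.05022324 -0.04981963]
tool angle to lid 0.4029975460258363 y.n 0.41504025836145053 x.n 0.0992525518592252
```

step_arm:
  commands:
    - {"gripper": -1, "x": 1.4, "y": 29.8, "z": 28.6, "spin": 0}
    - {"gripper": -1, "x": 1.4, "y": 29.8, "z": 28.6, "spin": 0}
    - {"gripper": -1, "x": 0, "y": 0, "z": 0, "spin": 0}
    - {"gripper": -1, "x": 0, "y": 0, "z": 15, "spin": 0}
    - {"gripper": -1, "x": 0, "y": 0, "z": 20, "spin": 0}
    - {"gripper": -1, "x": 0, "y": 0, "z": 20, "spin": 0}
    - {"gripper": -1, "x": 0, "y": 0, "z": 10, "spin": 0}
    - {"gripper": -1, "x": 0, "y": 0, "z": 0, "spin": 0}
    - {"gripper": -1, "x": 0, "y": 0, "z": 0, "spin": 0}
    - {"gripper": -1, "x": 0, "y": 0, "z": 0, "spin": 0}
  force: 70

```text
time: 15.2
eef_pos: [0.4996, 0.168, 0.106]
tcp_rot: [-0.61, 0.692, -0.285, 0.262]
contact_force: [-0.2, -0.3, 0.4]
opening: 0.998
finger_force: 0.0
```

```bash
sed -i 's/^g1=.*/tin=tin-.0025*y1+.001*n1+.0005*x1/' poses.py
python3 - <<'E'
from now import *
rep()
A=np.array(s['eef_pos'])-tin;print("tcp in tin",A@x1,A@y1,A@n1)
c=snap("wrist");save(c,"w2.png")
E
```

```text
q [ 0.241 -0.071  2.407 -1.408  0.248 -1.471] p [0.5   0.168 0.106] F [-0.185 -0.347  0.36 ] t 15.2 open 0.9979655712459912 ff 0.0
tool x [-0.12  -0.993 -0.015] y [-0.694  0.095 -0.714] z [ 0.71  -0.075 -0.7  ] az -6.025226488194355 el -44.44519886897421
tcp in tin -0.025745409622531697 0.01866052035767374 0.0007378873069844936
```

View pics/w2.png

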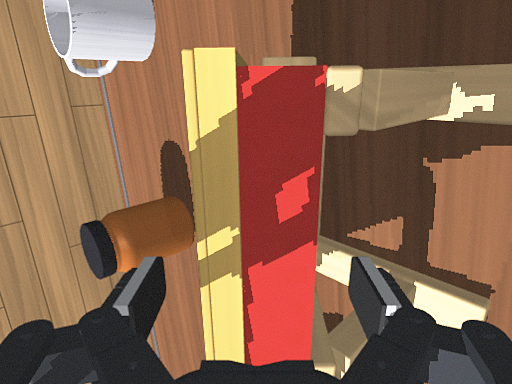

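step_arm:
  commands:
    - {"gripper": 1, "x": 0, "y": 0, "z": 0, "spin": 0}
    - {"gripper": 1, "x": 0, "y": 0, "z": 0, "spin": 0}
    - {"gripper": 1, "x": 0, "y": 0, "z": 0, "spin": 0}
    - {"gripper": 1, "x": 0, "y": 0, "z": 0, "spin": 0}
    - {"gripper": 1, "x": 0, "y": 0, "z": 0, "spin": 0}
    - {"gripper": 1, "x": 0, "y": 0, "z": 0, "spin": 0}
    - {"gripper": 1, "x": 0, "y": 0, "z": 0, "spin": 0}
    - {"gripper": 1, "x": 0, "y": 0, "z": 0, "spin": 0}
    - {"gripper": 1, "x": 0, "y": 0, "z": 0, "spin": 0}
    - {"gripper": 1, "x": 0, "y": 0, "z": 0, "spin": 0}
  force: 70

```text
time: 16.25
eef_pos: [0.4996, 0.1677, 0.1055]
tcp_rot: [-0.61, 0.691, -0.286, 0.261]
contact_force: [-6.2, -0.7, 8.9]
opening: 0.5
finger_force: 69.8
```

Run:
```python
from now import *
rep()
p=np.array(s['eef_pos'])
for h in(.12,.2,.3):
  print(h,1000*M.T@np.array([0,0,h]))
q1_,M1_=path(q,[p+[0,0,.12],p+[0,0,.22]],M,[0,0])
```

```text
q [ 0.241 -0.07   2.407 -1.411  0.249 -1.469] p [0.5   0.168 0.106] F [-6.191 -0.65   8.942] t 16.25 open 0.5004299538786178 ff 69.8003625869751
tool x [-0.119 -0.993 -0.013] y [-0.694  0.093 -0.714] z [ 0.71  -0.076 -0.7  ] az -6.133774140604146 el -44.46210587830154
0.12 [ -1.539 -85.632 -84.052]
0.2 [  -2.565 -142.72  -140.087]
0.3 [  -3.848 -214.08  -210.131]
to [0.5   0.168 0.226] spin 0 q [ 0.24 -0.32  2.34 -0.63  0.42 -2.29] worst 0.0
to [0.5   0.168 0.326] spin 0 q [ 0.24 -0.43  2.23 -0.43  0.62 -2.51] worst 0.0
```

step_arm:
  commands:
    - {"gripper": 1, "x": -0.2, "y": -10.7, "z": -10.5, "spin": 0}
    - {"gripper": 1, "x": -0.4, "y": -21.4, "z": -21, "spin": 0}
    - {"gripper": 1, "x": -0.4, "y": -21.4, "z": -21, "spin": 0}
    - {"gripper": 1, "x": -0.4, "y": -21.4, "z": -21, "spin": 0}
    - {"gripper": 1, "x": -0.4, "y": -21.4, "z": -21, "spin": 0}
    - {"gripper": 1, "x": -0.4, "y": -21.4, "z": -21, "spin": 0}
    - {"gripper": 1, "x": -0.4, "y": -21.4, "z": -21, "spin": 0}
    - {"gripper": 1, "x": -0.2, "y": -10.7, "z": -10.5, "spin": 0}
    - {"gripper": 1, "x": 0, "y": 0, "z": 0, "spin": 0}
    - {"gripper": 1, "x": 0, "y": 0, "z": 0, "spin": 0}

```text
time: 17.25
eef_pos: [0.4986, 0.1669, 0.3059]
tcp_rot: [-0.61, 0.693, -0.284, 0.258]
contact_force: [0.1, -0.3, -3.8]
opening: 0.501
finger_force: 74.9
```

Run:
```python
from now import *
rep()
p=np.array(s['eef_pos']);
c=snap("wrist");save(c,"w3.png");P=cloud(c);im=c["color"].astype(int)
ti=np.array([.0257,.0,-.0007])# approx
tn=p+ .0257*x1-.0187*y1
k=(c["z_map"]>0)&(im[...,0]>100)&(im[...,2]<110);A=P-tn;X,Y,Z=A@x1,A@y1,A@n1
box=k&(abs(X)<.06)&(abs(Y)<.09)&(abs(Z)<.035);print(box.sum(),"Z",np.percentile(Z[box],[1,99]),"Y",np.percentile(Y[box],[1,99]),"X",np.percentile(X[box],[1,99]))
sp=np.degrees(np.arctan2(-M[:,0]@n2,M[:,1]@n2));print("spin to end",sp%360)
se=seat-.0257*dg+.02*y2*-1
path(q,[p,se+[0,0,.15],se],M,[sp%360,0,0],n=20)
```

```text
q [ 0.24  -0.415  2.258 -0.454  0.59  -2.487] p [0.499 0.167 0.306] F [ 0.109 -0.294 -3.792] t 17.25 open 0.5010664277293424 ff 74.93259787559509
tool x [-0.122 -0.992 -0.011] y [-0.699  0.094 -0.709] z [ 0.705 -0.078 -0.705] az -6.354670628093928 el -44.83533051117302
30996 Z [-0.022  0.021] Y [-0.069  0.044] X [-0.052 -0.046]
spin to end 172.33398219007682
to [0.499 0.167 0.306] spin 172.33398219007682 q [ 0.24 -0.41  2.26 -0.45  0.59  0.52] worst 0.0
to [ 0.524 -0.201  0.244] spin 0 q [-0.72 -0.28  2.28  0.79  0.61 -1.27] worst 0.0
to [ 0.524 -0.201  0.094] spin 0 q [-0.72  0.01  2.36  1.38  0.43 -1.94] worst 0.0
```

View pics/w3.png

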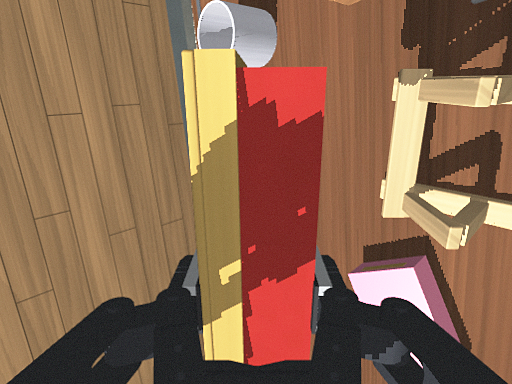

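step_arm:
  commands:
    - {"gripper": 1, "x": 0, "y": 0, "z": 0, "spin": 4}
    - {"gripper": 1, "x": 0, "y": 0, "z": 0, "spin": 8.4}
    - {"gripper": 1, "x": 0, "y": 0, "z": 0, "spin": 8.4}
    - {"gripper": 1, "x": 0, "y": 0, "z": 0, "spin": 8.4}
    - {"gripper": 1, "x": 0, "y": 0, "z": 0, "spin": 8.4}
    - {"gripper": 1, "x": 0, "y": 0, "z": 0, "spin": 8.4}
    - {"gripper": 1, "x": 0, "y": 0, "z": 0, "spin": 8.4}
    - {"gripper": 1, "x": 0, "y": 0, "z": 0, "spin": 8.4}
    - {"gripper": 1, "x": 0, "y": 0, "z": 0, "spin": 8.4}
    - {"gripper": 1, "x": 0, "y": 0, "z": 0, "spin": 8.4}

```text
time: 18.3
eef_pos: [0.4985, 0.1669, 0.3049]
tcp_rot: [-0.023, 0.923, -0.052, 0.38]
contact_force: [-0.8, -1.1, -4.4]
opening: 0.505
finger_force: 73.9
```

step_arm:
  commands:
    - {"gripper": 1, "x": 0, "y": 0, "z": 0, "spin": 8.4}
    - {"gripper": 1, "x": 0, "y": 0, "z": 0, "spin": 8.4}
    - {"gripper": 1, "x": 0, "y": 0, "z": 0, "spin": 8.4}
    - {"gripper": 1, "x": 0, "y": 0, "z": 0, "spin": 8.4}
    - {"gripper": 1, "x": 0, "y": 0, "z": 0, "spin": 8.4}
    - {"gripper": 1, "x": 0, "y": 0, "z": 0, "spin": 8.4}
    - {"gripper": 1, "x": 0, "y": 0, "z": 0, "spin": 8.4}
    - {"gripper": 1, "x": 0, "y": 0, "z": 0, "spin": 8.4}
    - {"gripper": 1, "x": 0, "y": 0, "z": 0, "spin": 8.4}
    - {"gripper": 1, "x": 0, "y": 0, "z": 0, "spin": 8.4}

```text
time: 19.3
eef_pos: [0.4985, 0.1668, 0.3049]
tcp_rot: [0.601, 0.702, 0.215, 0.317]
contact_force: [0.6, 0.1, -3.8]
opening: 0.505
finger_force: 73.9
```

```bash
cat >> poses.py <<'E'
seat=np.array([.5252,-.1844,.0920])
E
python3 - <<'E'
from now import *
rep()
p=np.array(s['eef_pos'])
sp=np.degrees(np.arctan2(-M[:,0]@n2,M[:,1]@n2));print("spin to end",sp)
Me=M@R.from_euler('z',sp,degrees=True).as_matrix()
# tin_mid in tool: forward .0257 along tin x, 18.7mm sideways (tool x dir), from grasp
Mg=np.c_[[-.119,-.993,-.013],[-.694,.093,-.714],[.71,-.076,-.70]]
off=Mg.T@(tin-np.array([.4996,.1677,.1055]));print("tin in tool",off,"tin x in tool",Mg.T@x1)
se=seat-Me@off; xt=Me@Mg.T@x1; print("tin x end az",np.degrees(np.arctan2(xt[1],xt[0])),"angle to x2",np.degrees(np.arccos(xt@x2)),"off plane",np.degrees(np.arcsin(xt@n2)))
up=se+[0,0,.09]
print("se",se,"move to up (end frame)",1000*Me.T@(up-p),"down",1000*Me.T@np.array([0,0,-.01]))
q2,_=path(q,[p,up,se],M,[sp,0,0],n=20)
path(q2,[se-.07*dg],Me,[0])
E
```

```text
q [ 0.24  -0.413  2.259 -0.455  0.589  0.373] p [0.499 0.167 0.305] F [ 0.641  0.139 -3.76 ] t 19.3 open 0.5050467396817214 ff 73.9474618434906
tool x [-0.077  0.979 -0.187] y [0.706 0.186 0.683] z [ 0.704 -0.079 -0.706] az -6.407694319692303 el -44.90942273185349
spin to end 8.495000120526372
tin in tool [0.019 0.001 0.025] tin x in tool [0.012 0.01  1.   ]
tin x end az -5.320649632948058 angle to x2 6.1064104827145735 off plane 0.2483477419612359
se [ 0.507 -0.201  0.111] move to up (end frame) [-357.523  -81.749  108.185] down [ 0.836 -7.033  7.06 ]
to [0.499 0.167 0.305] spin 8.495000120526372 q [ 0.24 -0.41  2.26 -0.45  0.59  0.52] worst 0.0
to [ 0.507 -0.201  0.201] spin 0 q [-0.76 -0.26  2.35  0.91  0.57 -1.43] worst 0.0
to [ 0.507 -0.201  0.111] spin 0 q [-0.76 -0.07  2.39  1.27  0.46 -1.85] worst 0.0
to [ 0.457 -0.196  0.16 ] spin 0 q [-0.85 -0.32  2.48  1.01  0.59 -1.61] worst 0.0
```

step_arm:
  commands:
    - {"gripper": 1, "x": 0, "y": 0, "z": 0, "spin": 8.5}
    - {"gripper": 1, "x": -39.7, "y": -9.1, "z": 12, "spin": 0}
    - {"gripper": 1, "x": -39.7, "y": -9.1, "z": 12, "spin": 0}
    - {"gripper": 1, "x": -39.7, "y": -9.1, "z": 12, "spin": 0}
    - {"gripper": 1, "x": -39.7, "y": -9.1, "z": 12, "spin": 0}
    - {"gripper": 1, "x": -39.7, "y": -9.1, "z": 12, "spin": 0}
    - {"gripper": 1, "x": -39.7, "y": -9.1, "z": 12, "spin": 0}
    - {"gripper": 1, "x": -39.7, "y": -9.1, "z": 12, "spin": 0}
    - {"gripper": 1, "x": -39.7, "y": -9.1, "z": 12, "spin": 0}
    - {"gripper": 1, "x": -39.7, "y": -9.1, "z": 12, "spin": 0}

```text
time: 20.3
eef_pos: [0.5079, -0.18, 0.2071]
tcp_rot: [0.649, 0.658, 0.238, 0.299]
contact_force: [0.2, 0.0, -4.6]
opening: 0.508
finger_force: 73.7
```

```bash
cat > end.py <<'E'
from now import *
p=np.array(s['eef_pos']);off=np.array([.019,.001,.025]);xt=M@np.array([.012,.010,1])
rep()
t=p+M@off;e=t-seat;print("tin in seat mm",1000*np.array([e@x2,e@y2,e@n2]),"ang",np.degrees(np.arccos(min(1,xt@x2/np.linalg.norm(xt)))),"spin",np.degrees(np.arctan2(-M[:,0]@n2,M[:,1]@n2)))
for h in(.0,.012): print("to seat+",h,1000*M.T@(seat+[0,0,h]-t))
E
python3 - <<'E'
from end import *
c=snap("wrist");P=cloud(c);im=c["color"].astype(int);save(c,"w4.png")
g=(c["z_map"]>0)&(im[...,1]>im[...,0]+15)&(im[...,1]>im[...,2]+5)
A=P[g]-seat;X,Y,Z=A@x2,A@y2,A@n2;k=(abs(X)<.09)&(abs(Y)<.1)&(abs(Z+.02)<.06)
print(k.sum());X,Y,Z=X[k],Y[k],Z[k]
r=(Z>-.03)&(Z<-.014)&(X<.03);print("rail Z",np.percentile(Z[r],[5,50,95]),"Y",np.percentile(Y[r],[1,50,99]),"X",np.percentile(X[r],[1,99]),r.sum())
l=(Z>-.012);print("lip X",np.percentile(X[l],[2,10,50,98]),"Y",np.percentile(Y[l],[2,98]),"Z",np.percentile(Z[l],[50,98]),l.sum())
E
```

```text
q [-0.711 -0.294  2.36   0.858  0.559 -1.35 ] p [ 0.508 -0.18   0.207] F [ 0.165  0.005 -4.611] t 20.3 open 0.5083897793068586 ff 73.67431640625
tool x [ 0.022  0.996 -0.085] y [0.712 0.044 0.701] z [ 0.702 -0.076 -0.708] az -6.150236327027933 el -45.10571364780444
tin in seat mm [-66.46   21.352  70.03 ] ang 5.892589359890328 spin 0.28787462470466985
to seat+ 0.0 [-13.241 -69.515  69.061]
to seat+ 0.012 [-14.256 -61.106  60.56 ]
16114
rail Z [-0.029 -0.022 -0.021] Y [-0.07   0.053  0.07 ] X [-0.041  0.029] 4008
lip X [0.051 0.052 0.053 0.057] Y [-0.075  0.076] Z [-0.006 -0.001] 2357
```

View pics/w4.png

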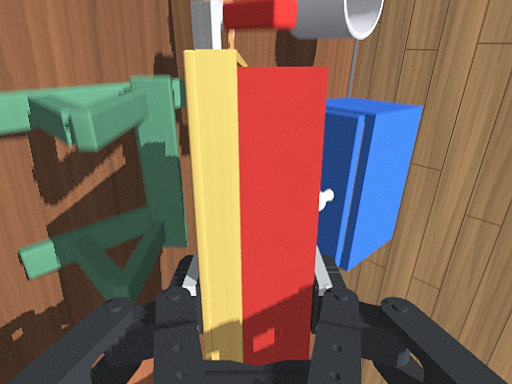

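step_arm:
  commands:
    - {"gripper": 1, "x": -4.8, "y": -20.4, "z": 20.2, "spin": 0}
    - {"gripper": 1, "x": -4.8, "y": -20.4, "z": 20.2, "spin": 0}
    - {"gripper": 1, "x": -4.8, "y": -20.4, "z": 20.2, "spin": 0}
    - {"gripper": 1, "x": 0, "y": 0, "z": 0, "spin": 0}
    - {"gripper": 1, "x": 0, "y": -3, "z": 2, "spin": 0}
    - {"gripper": 1, "x": 0, "y": -3, "z": 2, "spin": 0}
    - {"gripper": 1, "x": 0, "y": -2, "z": 2, "spin": 0}
    - {"gripper": 1, "x": 0, "y": 0, "z": 2, "spin": 0}
    - {"gripper": 1, "x": 0, "y": 0, "z": 0, "spin": 0}
    - {"gripper": 1, "x": 0, "y": 0, "z": 0, "spin": 0}

```text
time: 21.35
eef_pos: [0.5096, -0.2036, 0.1174]
tcp_rot: [0.648, 0.656, 0.238, 0.304]
contact_force: [-4.7, -3.5, 2.1]
opening: 0.506
finger_force: 74.0
```

```bash
python3 end.py
```

```text
q [-0.755 -0.078  2.384  1.256  0.463 -1.831] p [ 0.51  -0.204  0.117] F [-4.736 -3.475  2.115] t 21.35 open 0.5055864512303764 ff 74.04495477676392
tool x [ 0.026  0.996 -0.09 ] y [0.707 0.046 0.706] z [ 0.707 -0.082 -0.703] az -6.605369346767391 el -44.62899807806448
tin in seat mm [-2.617 -2.468  7.101] ang 6.288995623740518 spin 0.37334568548888264
to seat+ 0.0 [ 2.813 -7.081  2.305]
to seat+ 0.012 [ 1.729  1.39  -6.125]
```

step_arm:
  commands:
    - {"gripper": 1, "x": 0, "y": -2, "z": 1, "spin": 0}
    - {"gripper": 1, "x": 0, "y": -2, "z": 1, "spin": 0}
    - {"gripper": 1, "x": 0, "y": -2, "z": 1, "spin": 0}
    - {"gripper": 1, "x": 0, "y": -1, "z": 1.5, "spin": 0}
    - {"gripper": 1, "x": 0, "y": 0, "z": 1.5, "spin": 0}
    - {"gripper": 1, "x": 0, "y": 0, "z": 1.5, "spin": 0}
    - {"gripper": 1, "x": 0, "y": 0, "z": 0, "spin": 0}
    - {"gripper": 1, "x": 0, "y": 0, "z": 0, "spin": 0}
    - {"gripper": 1, "x": 0, "y": 0, "z": 0, "spin": 0}
    - {"gripper": 1, "x": 0, "y": 0, "z": 0, "spin": 0}

```text
time: 22.35
eef_pos: [0.5109, -0.2074, 0.1105]
tcp_rot: [0.649, 0.655, 0.237, 0.307]
contact_force: [-21.6, -4.2, 20.0]
opening: 0.509
finger_force: 77.6
```

Run:
```python
from end import *
c=snap("wrist");P=cloud(c);im=c["color"].astype(int)
k=(c["z_map"]>0)&(im[...,0]>100)&(im[...,2]<110);A=P-seat;X,Y,Z=A@x2,A@y2,A@n2
b=k&(abs(X+.045)<.02)&(abs(Y)<.09)&(Z>-.005)&(Z<.015)
pf=np.polyfit(Y[b],X[b],1);print(b.sum(),"red edge slope deg",np.degrees(np.arctan(pf[0])),"X at 0",pf[1],"Y",np.percentile(Y[b],[1,99]))
```

```text
q [-0.758 -0.055  2.382  1.309  0.454 -1.889] p [ 0.511 -0.207  0.11 ] F [-21.626  -4.171  19.954] t 22.35 open 0.5092377047376379 ff 77.55932450294495
tool x [ 0.031  0.995 -0.095] y [0.704 0.046 0.709] z [ 0.71  -0.089 -0.699] az -7.119748435531684 el -44.34902721347941
tin in seat mm [ 3.164 -6.51   3.002] ang 6.708801345895117 spin 0.344438710956541
to seat+ 0.0 [ 6.069 -2.953 -3.981]
to seat+ 0.012 [  4.931   5.552 -12.369]
17016 red edge slope deg 0.28618347604870903 X at 0 -0.04637571823747025 Y [-0.052  0.066]
```

step_arm:
  commands:
    - {"gripper": 1, "x": 0, "y": -1.5, "z": 0, "spin": 0}
    - {"gripper": 1, "x": 0, "y": -1.5, "z": 0, "spin": 0}
    - {"gripper": 1, "x": 0, "y": 0, "z": 0, "spin": 0}
    - {"gripper": -0.7, "x": 0, "y": 0, "z": 0, "spin": 0}
    - {"gripper": -0.7, "x": 0, "y": 0, "z": 0, "spin": 0}
    - {"gripper": -0.7, "x": 0, "y": 0, "z": 0, "spin": 0}
    - {"gripper": -0.7, "x": 0, "y": 0, "z": 0, "spin": 0}
    - {"gripper": -0.7, "x": 0, "y": 0, "z": 0, "spin": 0}
    - {"gripper": -0.7, "x": 0, "y": 0, "z": 0, "spin": 0}
    - {"gripper": -0.7, "x": 0, "y": 0, "z": 0, "spin": 0}

```text
time: 23.4
eef_pos: [0.5067, -0.2021, 0.1021]
tcp_rot: [0.649, 0.657, 0.239, 0.3]
contact_force: [0.3, -0.9, -0.1]
opening: 0.852
finger_force: 0.0
```

```bash
cat > tinchk.py <<'E'
from end import *
c=snap("wrist");P=cloud(c);im=c["color"].astype(int);save(c,"w5.png")
k=(c["z_map"]>0)&(im[...,0]>100)&(im[...,2]<110);A=P-seat;X,Y,Z=A@x2,A@y2,A@n2
b=k&(abs(X+.045)<.02)&(abs(Y)<.1)&(Z>-.005)&(Z<.015)
pf=np.polyfit(Y[b],X[b],1);print(b.sum(),"slope deg",np.degrees(np.arctan(pf[0])),"X at 0",pf[1],"Y",np.percentile(Y[b],[1,99]))
b=k&(X>-.06)&(X<-.03)&(abs(Y)<.1)&(abs(Z)<.03);print("Z",np.percentile(Z[b],[1,99]))
b=k&(X>-.06)&(X<.06)&(abs(Y)<.1)&(Z>.012)&(Z<.03)
if b.sum()>50:print("bottom face?",b.sum(),np.percentile(Z[b],[50,99]),"Y",np.percentile(Y[b],[1,99]))
E
python3 tinchk.py
```

```text
q [-0.759 -0.048  2.392  1.318  0.461 -1.903] p [ 0.507 -0.202  0.102] F [ 0.281 -0.864 -0.066] t 23.4 open 0.8519753582622869 ff 0.0
tool x [ 0.022  0.996 -0.084] y [0.709 0.043 0.704] z [ 0.705 -0.075 -0.705] az -6.099545163000387 el -44.86760937158813
tin in seat mm [ 6.101 -0.646 -5.859] ang 5.893020289475959 spin 0.2438439426587994
to seat+ 0.0 [-0.082  5.833 -6.16 ]
to seat+ 0.012 [ -1.09   14.278 -14.625]
15556 slope deg 0.3505863885849085 X at 0 -0.04242102058368713 Y [-0.046  0.066]
Z [-0.021  0.023]
bottom face? 8995 [0.018 0.023] Y [-0.048  0.066]
```

Run:
```python
from end import *
from plan import T,S
K=np.array([.605,-.057,.116])
p1=p-.06*dg;p2=p1+[.08,.03,.13]
sp=np.degrees(np.arctan2(M[2,1],M[2,0]));print("spin cand",sp, )
# y'_z = -sin x_z + cos y_z =0
th=np.degrees(np.arctan2(M[2,1],M[2,0]));print(th)
pk=K-.065*dg
q2,M2=path(q,[p1,p2,pk,K,K+[0,0,.02],K+[0,-.065,.02],K+[0,-.065,.02]-.07*dg],M,[0,th,0,0,0,0,0],n=10)
print(M2)
print("p1->p2 tool",1000*M.T@(p2-p1),"p2->pk",1000*M2.T@(pk-p2))
for nm,c in(("top",T),("scene",S)):
    P=cloud(c);im=c["color"].astype(int)
    m=(im[...,0]>110)&(im[...,1]<70)&(im[...,2]<80)&(abs(P[...,0]-.6)<.1)&(abs(P[...,1]+.07)<.07)&(P[...,2]>.09)
    print(nm,np.round(P[m],3)[::max(1,m.sum()//14)].tolist())
```

```text
q [-0.759 -0.048  2.392  1.318  0.461 -1.903] p [ 0.507 -0.202  0.102] F [-0.407  0.046  0.117] t 23.45 open 0.8496056809119126 ff 0.0
tool x [ 0.022  0.996 -0.084] y [0.709 0.043 0.704] z [ 0.705 -0.075 -0.705] az -6.102422864615544 el -44.86356397951978
tin in seat mm [ 6.075 -0.693 -5.817] ang 5.895698478729647 spin 0.24540617271663187
to seat+ 0.0 [-0.033  5.791 -6.139]
to seat+ 0.012 [ -1.041  14.236 -14.604]
spin cand 96.80875478325837
96.80875478325837
to [ 0.464 -0.198  0.144] spin 0 q [-0.84 -0.26  2.47  1.08  0.56 -1.69] worst 0.0
to [ 0.544 -0.168  0.274] spin 96.80875478325837 q [-0.63 -0.31  2.24  0.67  0.6   0.6 ] worst 0.0
to [ 0.559 -0.052  0.162] spin 0 q [-0.35 -0.16  2.35  0.77  0.24  0.65] worst 0.0
to [ 0.605 -0.057  0.116] spin 0 q [-0.35  0.04  2.26  1.21  0.24  0.19] worst 0.053
to [ 0.605 -0.057  0.136] spin 0 q [-0.34  0.    2.25  0.97  0.24  0.44] worst 0.0515
to [ 0.605 -0.122  0.136] spin 0 q [-0.46  0.03  2.24  1.12  0.28  0.21] worst 0.0302
to [ 0.556 -0.117  0.185] spin 0 q [-0.5  -0.19  2.32  0.84  0.38  0.48] worst 0.0
[[ 0.701 -0.106  0.705]
 [-0.07
[... 163 characters left out ...]
121], [0.615, -0.047, 0.098], [0.613, -0.047, 0.094], [0.61, -0.047, 0.096], [0.606, -0.067, 0.124], [0.607, -0.047, 0.091], [0.603, -0.067, 0.127], [0.6, -0.067, 0.126], [0.597, -0.049, 0.122], [0.597, -0.052, 0.125], [0.597, -0.055, 0.124], [0.597, -0.058, 0.125], [0.597, -0.061, 0.122], [0.598, -0.064, 0.123], [0.597, -0.05, 0.099]]
scene [[0.604, -0.052, 0.126], [0.617, -0.063, 0.125], [0.616, -0.064, 0.114], [0.62, -0.055, 0.117], [0.621, -0.061, 0.115], [0.62, -0.052, 0.112], [0.622, -0.058, 0.111], [0.621, -0.049, 0.108], [0.622, -0.059, 0.106], [0.624, -0.049, 0.106], [0.618, -0.059, 0.097], [0.622, -0.05, 0.099], [0.622, -0.059, 0.096], [0.618, -0.049, 0.09], [0.624, -0.056, 0.093]]
```

step_arm:
  commands:
    - {"gripper": -0.7, "x": 0, "y": 0, "z": -15, "spin": 0}
    - {"gripper": -0.7, "x": 0, "y": 0, "z": -20, "spin": 0}
    - {"gripper": -0.7, "x": 0, "y": 0, "z": -25, "spin": 0}
    - {"gripper": -0.7, "x": -2.5, "y": 21, "z": -21, "spin": 0}
    - {"gripper": -0.7, "x": -2.5, "y": 21, "z": -21, "spin": 0}
    - {"gripper": -0.7, "x": -2.5, "y": 21, "z": -21, "spin": 0}
    - {"gripper": -0.7, "x": -2.5, "y": 21, "z": -21, "spin": 0}
    - {"gripper": -0.7, "x": -2.5, "y": 21, "z": -21, "spin": 0}
    - {"gripper": -0.7, "x": 35, "y": -35, "z": 0, "spin": 0}
    - {"gripper": -0.7, "x": 35, "y": -35, "z": 0, "spin": 0}

```text
time: 24.45
eef_pos: [0.4356, -0.1396, 0.2517]
tcp_rot: [0.65, 0.66, 0.236, 0.294]
contact_force: [19.3, 9.2, -7.2]
opening: 0.85
finger_force: 0.0
```

```bash
python3 -c "
from h import *
rep()"
```

```text
q [-0.769 -0.638  2.485  0.674  0.764 -1.154] p [ 0.436 -0.14   0.252] F [19.269  9.175 -7.207] t 24.45 open 0.8499020090740274 ff 0.0
tool x [ 0.018  0.997 -0.081] y [0.72  0.043 0.693] z [ 0.694 -0.07  -0.716] az -5.796857331158617 el -45.762596296239074
```

step_arm:
  commands:
    - {"gripper": -0.7, "x": 25, "y": -25, "z": 0, "spin": 0}
    - {"gripper": -0.7, "x": 30, "y": -30, "z": 0, "spin": 0}
    - {"gripper": -0.7, "x": 33, "y": -33, "z": 0, "spin": 0}
    - {"gripper": -0.7, "x": 33, "y": -33, "z": 0, "spin": 0}
    - {"gripper": -0.7, "x": 33, "y": -33, "z": 0, "spin": 0}
    - {"gripper": -0.7, "x": 33, "y": -33, "z": 0, "spin": 0}
    - {"gripper": -0.7, "x": 0, "y": 0, "z": 0, "spin": 0}
    - {"gripper": -0.7, "x": 0, "y": 0, "z": 0, "spin": 0}
    - {"gripper": -0.7, "x": 0, "y": 0, "z": 0, "spin": 0}
    - {"gripper": -0.7, "x": 0, "y": 0, "z": 0, "spin": 0}

```text
time: 25.45
eef_pos: [0.4576, 0.0119, 0.2041]
tcp_rot: [0.664, 0.674, 0.204, 0.25]
contact_force: [-0.4, 0.4, 0.3]
opening: 0.852
finger_force: 0.0
```

Run:
```python
from end import *
K=np.array([.609,-.057,.116])
th=np.degrees(np.arctan2(M[2,1],M[2,0]));th=(th+180)%360-180
print("spin",th)
Me=M@R.from_euler('z',th,degrees=True).as_matrix();print(Me)
W=K-.07*dg+[0,0,.06];pk=K-.07*dg
lat=np.array([.058,-.998,0])*.065
q2,M2=path(q,[W,pk,K,K+[0,0,.02],K+lat+[0,0,.02],K+lat+[0,0,.02]-.07*dg],M,[th,0,0,0,0,0],n=10)
print("to W (now frame)",1000*M.T@(W-p))
c=snap("top");P=cloud(c);im=c["color"].astype(int);save(c,"t2.png",(150,100,400,260),3)
```

```text
q [-0.246 -0.533  2.484  0.18   0.547 -0.383] p [0.458 0.012 0.204] F [-0.448  0.41   0.336] t 25.45 open 0.8516390008168051 ff 0.0
tool x [ 0.007  0.998 -0.066] y [0.794 0.034 0.607] z [ 0.608 -0.057 -0.792] az -5.308269756946716 el -52.34920716237843
tin in seat mm [-92.734 216.417  36.924] ang 8.377640765459006 spin 0.10295319667767308
to seat+ 0.0 [-207.021  -22.1    115.989]
to seat+ 0.012 [-207.808  -14.812  106.488]
spin 96.16186722289461
[[ 0.788 -0.093  0.608]
 [-0.073 -0.996 -0.057]
 [ 0.611  0.    -0.792]]
to [ 0.566 -0.053  0.231] spin 96.16186722289461 q [-0.33 -0.23  2.22  0.3   0.52  1.12] worst 0.0
to [ 0.566 -0.053  0.171] spin 0 q [-0.33 -0.14  2.27  0.39  0.39  1.02] worst 0.0
to [ 0.609 -0.057  0.116] spin 0 q [-0.31  0.06  2.2   0.52  0.27  0.89] worst 0.0
to [ 0.609 -0.057  0.136] spin 0 q [-0.31  0.03  2.19  0.45  0.31  0.97] worst 0.0
to [ 0.613 -0.122  0.136] spin 0 q [-0.44  0.06  2.16  0.62  0.36  0.7 ] worst 0.0
to [ 0.57  -0.118  0.191] spin 0 q [-0.47 -0.13  2.22  0.51  0.48  0.81] worst 0.0
to W (now frame) [-65.789 100.768  48.252]
```

View pics/t2.png

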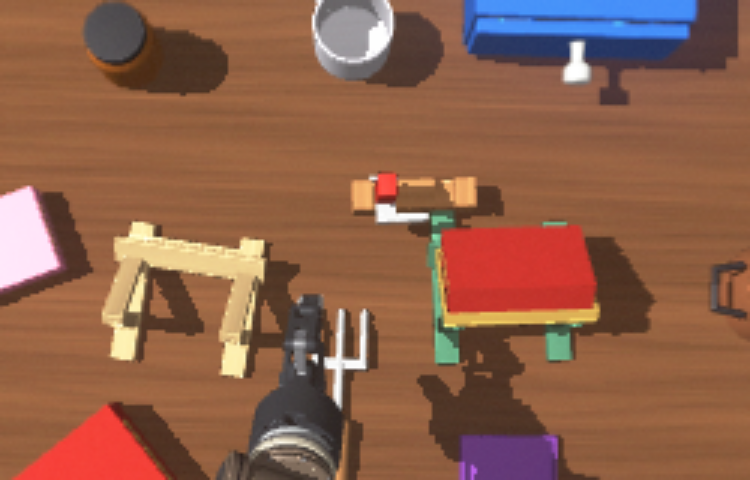

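step_arm:
  commands:
    - {"gripper": -0.3, "x": -22, "y": 33.6, "z": 16, "spin": 0}
    - {"gripper": -0.3, "x": -22, "y": 33.6, "z": 16, "spin": 0}
    - {"gripper": -0.3, "x": -22, "y": 33.6, "z": 16, "spin": 0}
    - {"gripper": -0.3, "x": 0, "y": 0, "z": 0, "spin": 8.5}
    - {"gripper": -0.3, "x": 0, "y": 0, "z": 0, "spin": 8.5}
    - {"gripper": -0.3, "x": 0, "y": 0, "z": 0, "spin": 8.5}
    - {"gripper": -0.3, "x": 0, "y": 0, "z": 0, "spin": 8.5}
    - {"gripper": -0.3, "x": 0, "y": 0, "z": 0, "spin": 8.5}
    - {"gripper": -0.3, "x": 0, "y": 0, "z": 0, "spin": 8.5}
    - {"gripper": -0.3, "x": 0, "y": 0, "z": 0, "spin": 8.5}
  force: 40

```text
time: 26.5
eef_pos: [0.5663, -0.0532, 0.2315]
tcp_rot: [0.912, 0.253, 0.302, 0.115]
contact_force: [-0.2, -0.2, 0.2]
opening: 0.655
finger_force: 0.0
```

step_arm:
  commands:
    - {"gripper": -0.3, "x": 0, "y": 0, "z": 0, "spin": 8.5}
    - {"gripper": -0.3, "x": 0, "y": 0, "z": 0, "spin": 8.5}
    - {"gripper": -0.3, "x": 0, "y": 0, "z": 0, "spin": 8.5}
    - {"gripper": -0.3, "x": 0, "y": 0, "z": 0, "spin": 8.5}
    - {"gripper": -0.3, "x": 0, "y": 0, "z": 0, "spin": 2.7}
    - {"gripper": -0.3, "x": 0, "y": 0, "z": 0, "spin": 0}
    - {"gripper": -0.3, "x": 0, "y": 0, "z": 0, "spin": 0}
    - {"gripper": -0.3, "x": 0, "y": 0, "z": 0, "spin": 0}
    - {"gripper": -0.3, "x": 0, "y": 0, "z": 0, "spin": 0}
    - {"gripper": -0.3, "x": 0, "y": 0, "z": 0, "spin": 0}

```text
time: 27.5
eef_pos: [0.5664, -0.0517, 0.2314]
tcp_rot: [0.946, -0.043, 0.322, 0.014]
contact_force: [0.1, -0.2, 0.2]
opening: 0.652
finger_force: 0.0
```

Run:
```python
from now import *
rep()
p=np.array(s['eef_pos'])
c=snap("wrist");P=cloud(c);im=c["color"].astype(int)
m=(c["z_map"]>0)&(im[...,0]>100)&(im[...,1]<70)&(im[...,2]<80)&(abs(P[...,0]-.61)<.04)&(abs(P[...,1]+.057)<.03)&(P[...,2]>.085)
Q=P[m];print(m.sum(),np.percentile(Q,[1,50,99],axis=0));t=Q[Q[:,2]>np.percentile(Q[:,2],99)-.003];print("top",np.percentile(t,[1,99],axis=0))
K=np.array([.609,-.057,.116])
print("K-.07d",1000*M.T@(K-.07*dg-p),"K",1000*M.T@(K-p))
```

```text
q [-0.331 -0.229  2.223  0.296  0.524  1.121] p [ 0.566 -0.052  0.231] F [ 0.14  -0.157  0.231] t 27.5 open 0.651678821959088 ff 0.0
tool x [ 0.789 -0.072  0.611] y [-0.09  -0.996 -0.   ] z [ 0.608 -0.055 -0.792] az -5.163052840077864 el -52.37249252606416
248 [[ 0.598 -0.067  0.09 ]
 [ 0.605 -0.06   0.124]
 [ 0.622 -0.047  0.126]]
top [[ 0.598 -0.067  0.123]
 [ 0.621 -0.047  0.126]]
K-.07d [-36.485   1.442  47.59 ] K [-36.485   1.442 117.59 ]
```

step_arm:
  commands:
    - {"gripper": -0.3, "x": -18.2, "y": 0.7, "z": 23.8, "spin": 0}
    - {"gripper": -0.3, "x": -18.2, "y": 0.7, "z": 23.8, "spin": 0}
    - {"gripper": -0.3, "x": 0, "y": 0, "z": 0, "spin": 0}
    - {"gripper": -0.3, "x": 0, "y": 0, "z": 20, "spin": 0}
    - {"gripper": -0.3, "x": 0, "y": 0, "z": 25, "spin": 0}
    - {"gripper": -0.3, "x": 0, "y": 0, "z": 25, "spin": 0}
    - {"gripper": -0.3, "x": 0, "y": 0, "z": 0, "spin": 0}
    - {"gripper": 0.3, "x": 0, "y": 0, "z": 0, "spin": 0}
    - {"gripper": 0.8, "x": 0, "y": 0, "z": 0, "spin": 0}
    - {"gripper": 0.8, "x": 0, "y": 0, "z": 0, "spin": 0}
  force: 40

```text
time: 28.55
eef_pos: [0.6096, -0.057, 0.1182]
tcp_rot: [0.945, -0.042, 0.324, 0.015]
contact_force: [-0.7, -0.6, 1.7]
opening: 0.245
finger_force: 38.9
```

step_arm:
  commands:
    - {"gripper": 1, "x": 0, "y": 0, "z": 0, "spin": 0}
    - {"gripper": 1, "x": 0, "y": 0, "z": 0, "spin": 0}
    - {"gripper": 1, "x": 0, "y": 0, "z": 0, "spin": 0}
    - {"gripper": 1, "x": 0, "y": 0, "z": 0, "spin": 0}
    - {"gripper": 1, "x": 0, "y": 0, "z": 0, "spin": 0}
    - {"gripper": 1, "x": 0, "y": 0, "z": 0, "spin": 0}
    - {"gripper": 1, "x": 0, "y": 0, "z": 0, "spin": 0}
    - {"gripper": 1, "x": 0, "y": 0, "z": 0, "spin": 0}
    - {"gripper": 1, "x": 0, "y": 0, "z": 0, "spin": 0}
    - {"gripper": 1, "x": 0, "y": 0, "z": 0, "spin": 0}

```text
time: 29.55
eef_pos: [0.6101, -0.0573, 0.1181]
tcp_rot: [0.945, -0.042, 0.324, 0.015]
contact_force: [-3.1, 0.5, 6.2]
opening: 0.241
finger_force: 39.4
```

Run:
```python
from now import *
rep()
print("up20",1000*M.T@np.array([0,0,.02]),"lat65",1000*M.T@(np.array([.058,-.998,0])*.065))
```

```text
q [-0.311  0.062  2.195  0.523  0.271  0.888] p [ 0.61  -0.057  0.118] F [-3.119  0.477  6.247] t 29.55 open 0.2411059379370336 ff 39.398057386279106
tool x [ 0.787 -0.07   0.613] y [-0.09  -0.996  0.001] z [ 0.611 -0.056 -0.79 ] az -5.240122953193106 el -52.17309955118902
up20 [ 12.266   0.021 -15.797] lat65 [ 7.536 64.267  5.936]
```

step_arm:
  commands:
    - {"gripper": 1, "x": 4.9, "y": 0, "z": -6.3, "spin": 0}
    - {"gripper": 1, "x": 4.9, "y": 0, "z": -6.3, "spin": 0}
    - {"gripper": 1, "x": 4.9, "y": 0, "z": -6.3, "spin": 0}
    - {"gripper": 1, "x": 0, "y": 0, "z": 0, "spin": 0}
    - {"gripper": 1, "x": 1.9, "y": 16, "z": 1.5, "spin": 0}
    - {"gripper": 1, "x": 1.9, "y": 16, "z": 1.5, "spin": 0}
    - {"gripper": 1, "x": 1.9, "y": 16, "z": 1.5, "spin": 0}
    - {"gripper": 1, "x": 1.9, "y": 16.2, "z": 1.5, "spin": 0}
    - {"gripper": 1, "x": 0, "y": 0, "z": 0, "spin": 0}
    - {"gripper": 1, "x": 0, "y": 0, "z": 0, "spin": 0}

```text
time: 30.55
eef_pos: [0.6128, -0.1217, 0.1394]
tcp_rot: [0.946, -0.043, 0.322, 0.014]
contact_force: [2.2, -0.5, -1.5]
opening: 0.243
finger_force: 40.0
```

Run:
```python
from now import *
rep()
p=np.array(s['eef_pos']);d0=p-np.array([.6101,-.0573,.1181]);print("moved along -y",d0@np.array([.058,-.998,0]),"x",d0@np.array([.998,.058,0]),"z",d0[2])
```

```text
q [-0.438  0.053  2.154  0.612  0.37   0.713] p [ 0.613 -0.122  0.139] F [ 2.211 -0.535 -1.476] t 30.55 open 0.2428120456171642 ff 39.98918286524713
tool x [ 0.789 -0.072  0.61 ] y [-0.091 -0.996 -0.001] z [ 0.608 -0.055 -0.792] az -5.1809977706824375 el -52.40997878760086
moved along -y 0.06438560505238104 x -0.0010720784904082183 z 0.021290863217905284
```

step_arm:
  commands:
    - {"gripper": 1, "x": -3.8, "y": 0.2, "z": 4.9, "spin": 0}
    - {"gripper": 1, "x": -3.8, "y": 0, "z": 4.9, "spin": 0}
    - {"gripper": 1, "x": -3.8, "y": 0, "z": 4.9, "spin": 0}
    - {"gripper": 1, "x": 0, "y": 0, "z": 0, "spin": 0}
    - {"gripper": 0.2, "x": 0, "y": 0, "z": 0, "spin": 0}
    - {"gripper": 0.2, "x": 0, "y": 0, "z": 0, "spin": 0}
    - {"gripper": 0.2, "x": 0, "y": 0, "z": 0, "spin": 0}
    - {"gripper": 0.2, "x": 0, "y": 0, "z": 0, "spin": 0}
    - {"gripper": 0.2, "x": 0, "y": 0, "z": 0, "spin": 0}
    - {"gripper": 0.2, "x": 0, "y": 0, "z": 0, "spin": 0}

```text
time: 31.55
eef_pos: [0.6129, -0.122, 0.1213]
tcp_rot: [0.946, -0.043, 0.322, 0.014]
contact_force: [0.0, 0.3, -0.1]
opening: 0.405
finger_force: 0.0
```

step_arm:
  commands:
    - {"gripper": 0.2, "x": 0, "y": 0, "z": -15, "spin": 0}
    - {"gripper": 0.2, "x": 0, "y": 0, "z": -25, "spin": 0}
    - {"gripper": 0.2, "x": 0, "y": 0, "z": -30, "spin": 0}
    - {"gripper": 0.2, "x": 18, "y": 0, "z": -24, "spin": 0}
    - {"gripper": 0.2, "x": 18, "y": 0, "z": -24, "spin": 0}
    - {"gripper": 0.2, "x": 18, "y": 0, "z": -24, "spin": 0}
    - {"gripper": 0.2, "x": 18, "y": 0, "z": -24, "spin": 0}
    - {"gripper": 0.2, "x": 0, "y": 0, "z": 0, "spin": 0}
    - {"gripper": 0.2, "x": 0, "y": 0, "z": 0, "spin": 0}
    - {"gripper": 0.2, "x": 0, "y": 0, "z": 0, "spin": 0}

```text
time: 32.55
eef_pos: [0.5681, -0.1176, 0.2946]
tcp_rot: [0.946, -0.043, 0.321, 0.014]
contact_force: [-0.7, 0.5, -0.5]
opening: 0.399
finger_force: 0.0
```

Run:
```python
from now import *
rep()
c=snap("scene");save(c,"s2.png",(150,140,330,260),4);P=cloud(c);im=c["color"].astype(int)
for nm in("scene","wrist"):
    c=snap(nm);P=cloud(c);im=c["color"].astype(int)
    m=(c["z_map"]>0)&(im[...,0]>100)&(im[...,1]<70)&(im[...,2]<80)&(abs(P[...,0]-.612)<.03)&(abs(P[...,1]+.115)<.06)&(P[...,2]>.1)
    Q=P[m];print(nm,m.sum(),np.percentile(Q,[1,50,99],axis=0) if m.sum() else 0)
A=P-seat;X,Y,Z=A@x2,A@y2,A@n2
b=(c["z_map"]>0)&(im[...,0]>100)&(im[...,2]<110)&(abs(X)<.06)&(abs(Y)<.1)&(Z>.012)&(Z<.035)
print("tin bottom",b.sum(),"X",np.percentile(X[b],[1,99]),"Y",np.percentile(Y[b],[1,99]),"Z",np.percentile(Z[b],[1,50,99]))
```

```text
q [-0.474 -0.263  2.13   0.367  0.691  0.974] p [ 0.568 -0.118  0.295] F [-0.717  0.454 -0.533] t 32.55 open 0.3993306165889181 ff 0.0
tool x [ 0.79  -0.073  0.608] y [-0.09  -0.996 -0.002] z [ 0.606 -0.054 -0.794] az -5.0618090819946095 el -52.543157600543516
scene 32 [[ 0.607 -0.128  0.101]
 [ 0.625 -0.12   0.113]
 [ 0.628 -0.111  0.125]]
wrist 161 [[ 0.601 -0.132  0.103]
 [ 0.61  -0.125  0.124]
 [ 0.625 -0.112  0.126]]
tin bottom 3969 X [-0.043  0.049] Y [-0.074  0.066] Z [0.02  0.023 0.024]
```

View pics/s2.png

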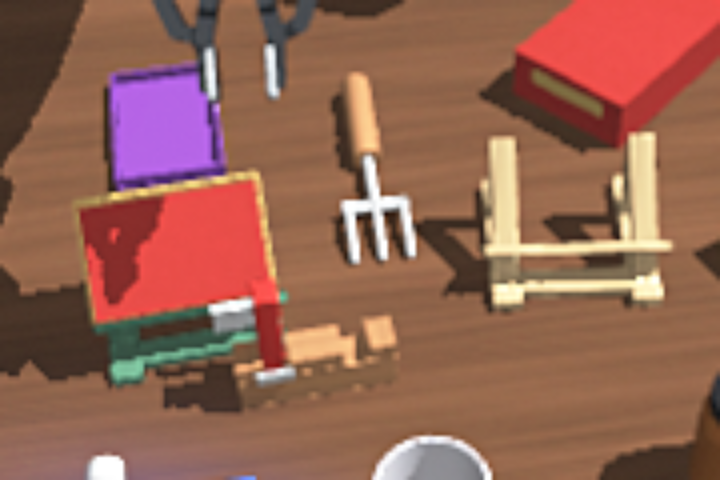

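The picture shows the tin lid-down on the green rack at about (175,250). The keeper is at (268,330) in the other notch, with its flag at (235,315) in front of the tin. The keeper's top is back at 125 mm, so it has dropped fully in.

```bash
python3 -c "
from plant import *
print(sign_off())"
```

```text
the job is handed in; nothing more can be done
None
```

The job is handed in at about 33 s: the tin leans lid-down on the green rack with its lid shut, the keeper is down in the lock notch with its flag in front of the tin, and the arm is clear; `sign_off()` gave no verdict.

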